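# Close a leaning sprouting jar: strainer disc, then screw ring

### The job

Close the sprouting jar that leans in its wooden stand: first seat the loose strainer disc in the jar's mouth and let go of it, then put the steel screw ring over it and screw it down (clockwise) until it is fully home under the jar's threads and holds the disc pressed on the gasket. Leave the other things on the counter where they are.

Things in the scene. Friction and masses are not known exactly. Their poses are not given: they have to be found in the camera images.
- stand: wooden jar stand, fixed: base board 114 x 100 x 12 mm with a tilted block that grips the lower part of a clear glass jar (58 mm across), so that the jar leans 25 degrees, its mouth toward the stand's own -x. Origin: centre of the base board's underside; z up
- mouth (a point): centre of the jar's mouth, on top of the black rubber gasket on its rim, about 120 mm up. z points out along the jar's axis, y is level; it does not turn with the threads. Bore 38 mm. Gasket 47 mm across, 4 mm high, springy: yields from 3 N, then 1.6 N per mm, at most 3.5 mm. The jar is clamped and does not turn below 6 N m. Nothing stands beside its upper 55 mm
- neck (a point): point on the jar's axis 12.5 mm below mouth, axes as mouth. Neck 47 mm across. Three glass threads, 50 degrees each, 56 mm over all, with 70 degree gaps; how they are turned differs each time and is not told. Underside: starts 9.5 mm below mouth, falls clockwise (looking in) over 27 degrees to 12.5 mm, level for 18 degrees, then a stop. Tops 5 to 9 mm below mouth
- strainer: loose round steel strainer disc, 60 g, lying plug down: plug 35 mm across, 8 mm high, bevelled foot; flange 44 mm across, 3 mm thick; on top an upright grip tab 22 mm long (its x), 12 mm thick (its y), 18 mm high. Total height 29 mm. Origin: centre of the plug's underside, z up through the tab
- strainer_seat (a point): centre of the underside of the strainer disc's flange, 8 mm above its origin; lies on the point mouth when the disc is seated
- ring: loose steel screw ring, 80 g, 66 mm outside diameter, 20 mm high, plain round outside, lying lip up on the counter. Origin: centre of its lower rim, z up. On top an inward lip 3 mm thick with a 36 mm opening (the disc's tab passes through). Inside the lower rim three lugs of 17 degrees, 4 mm high, 120 degrees apart (one at its +x), 50 mm clear between them; bore above them 59 mm
- ring_top (a point): centre of the ring's top face, 20 mm above its origin. Height of the ring's ORIGIN relative to mouth along the jar's axis: lugs on top of the threads -5 to -9 mm; dropped into the gaps, lip resting on the disc, -14 mm; screwed home -16.5 mm. From gap to stop it turns 45 to 100 degrees clockwise (looking into the mouth), with about 0.3 N m; at the stop the torque rises
- mill: bystander: small salt mill, 44 mm wide, 90 mm high, origin under its centre
- lemon: bystander: lemon, 73 x 52 mm
- spice_jar: bystander: spice jar with black cap, 41 mm wide, 105 mm high, origin under its centre
- mandarin: bystander: mandarin, 63 mm
- tape_roll: bystander: roll of tape lying flat, 104 mm wide, 25 mm high

How it is judged:
By the outcome, as a careful person would: the job done as asked, in the order asked, and still so for the second after the job is handed in, with the robot touching nothing.
It also fails if it takes over 64 s, if anything falls off the work surface, if the arm or the gripper's body presses on something with over 40 N, if the wrist force passes 120 N, or if a joint passes its speed limit or range.

### The arm

A 6-joint arm with a two-finger parallel gripper is mounted at the origin on a cart in front of the work surface, level with it; the furniture and walls round the work are solid. World frame = base frame: x ahead of the robot, y to its left, z up, the work surface at z = 0. Lengths are in m, angles in rad, forces in N, time in s.
With the tool pointing down it reaches from about 0.35 to 0.975 m from the base axis. Payload 4.9 kg.
Tool frame: the origin (TCP) lies between the finger pads; the fingertips stand 19 mm ahead of it and the grasp point (between the pads) is the TCP (manip.tip_extent is the z of the fingertips in the tool frame, in m); z points along the fingers, y is the line along which they close (so a half turn about z gives the same grasp; the last joint's range is limited). The gripper opens to 85 mm and grips with 20 to 120 N. Pads are 22 mm wide; open, the fingers measure 114 mm over their backs; the gripper's body (76 mm by 85 mm) begins 54 mm behind the grasp point. The pads swing forward as they close: fully open they stand 13 mm farther back than shut.
Start: joints at [-1.343, 0.053, 1.613, -0, 1.476, -0.119], TCP at [0.212, -0.588, 0.25] pointing down, gripper open.
Joint ranges: [-3.01, 3.01], [-1.01, 2.22], [0.06, 2.58], [-1.02, 4.17], [0.09, 2.62], [-3.14, 3.14]. Speed limits (rad/s): [2.57, 2.57, 3.14, 3.14, 3.14, 3.14].

### API

Orientations are given as a unit quaternion [w, x, y, z].
In Python, from station import manip gives the robot as it stands.
- The arm moves only by the shell command python3 jog.py 'ROWS'. ROWS is a JSON list of rows, 1 to 12 of them, each of 7 numbers: dx, dy, dz in m, then a rotation vector rx, ry, rz in rad, then the finger opening in m; each row shifts and turns the commanded pose from where the row before left it, along the tool's axes as they then stand; what a row does not reach is not made up. A row lasts 1/12 s, in which the tool goes at most 0.0417 m and 0.125 rad, less where a joint would pass 70% of its speed; a pose out of reach is approached as far as the arm can. The fingers move at their own pace and stop on an object; the grip force is fixed at half the most. Time passes only in rows, so rows that do not move let the fingers close. It prints the time, the measured TCP pose, the force, the opening and the grip force at its end.
- manip.observe(): the state, without advancing time (a new reading comes with each control period).
- manip.camera(name): name is "scene" or "top" or "wrist"; returns the picture (384x512x3 uint8, red, green, blue); there is no depth.
- manip.camera_info(name): a dict with "camera_matrix" (3x3 intrinsics, pixels), "view" (4x4, takes a point from world to camera coordinates). Camera axes: x right, y down, z forward; pixel columns grow to the right and rows downward; lengths in m; the calibration is good to about 2 mm. A picture is of the moment at which its call begins: read the wrist's pose just before it. camera_info takes no time and is no camera call; for the wrist camera it gives the pose at the moment of the call.
- manip.close_job(): hands the job in; it is judged then, once.
The state is a dict: "t": time; "joint_positions": joint angles; "joint_vel": joint speeds; "effort": joint torques, N m; "position": TCP position; "ee_rot": TCP orientation; "ft_force": force on the tool from outside, world axes, zero at the start; "ft_torque": the same for the moment, N m; "grip_width": finger opening in m; "finger_force": force on a finger pad.
Only numpy, scipy, OpenCV 4.12 (cv2) and the standard library are available. Lean on these libraries where they do the work, as an engineer would, in place of code of your own. Each camera call takes 0.05 s, during which the arm holds its last target. There are 200 camera calls.

## Working session

There is one attempt and no reset: what is moved stays moved. The work goes in short steps, Python scripts to look and compute and a shell command to move; the robot and the scene stay as the last step left them, time stands still between calls to the robot, and variables do not carry over. Pictures are saved under pics/ and viewed, at most 10 in all, crops included, and the job is handed in when it is done.

```bash
ls; mkdir -p pics; python3 - <<'E'
from station import manip
import cv2,numpy as np
o=manip.observe();print(o)
print(manip.tip_extent)
for n in("scene","top"):
    im=manip.camera(n);cv2.imwrite(f"pics/{n}0.png",im[...,::-1]);i=manip.camera_info(n);print(n,np.round(i["camera_matrix"],2).tolist(),np.round(i["view"],4).tolist())
a=cv2.imread("pics/scene0.png");b=cv2.imread("pics/top0.png")
E
```

```text
jog.py
pics
station.py
{'t': 0.0, 'joint_positions': array([-1.34301715e+00,  5.33377556e-02,  1.61429622e+00,  6.17059508e-06,
        1.47597867e+00, -1.18996703e-01]), 'joint_vel': array([ 3.66301188e-04,  9.92266225e-05,  1.19747637e-03,  6.89118866e-04,
       -1.28725912e-03, -2.20816194e-04]), 'effort': array([-6.24110453e-04, -3.93681800e+01, -3.70178998e+01, -2.64134751e-04,
        7.09562548e-03,  1.08489036e-06]), 'position': array([ 0.21228913, -0.58722578,  0.24907349]), 'ee_rot': array([-1.00866757e-03,  9.85005481e-01,  1.72520094e-01, -5.18411516e-05]), 'ft_force': array([-0.08043346,  0.22781146, -0.27815514]), 'ft_torque': array([ 0.02719135, -0.04230035, -0.03935027]), 'finger_force': 0.0, 'grip_width': 0.08555815638737099}
0.019
scene [[371.79, 0.0, 251.95], [0.0, 371.79, 187.51], [0.0, 0.0, 1.0]] [[-0.8341, -0.5514, 0.014, 0.4922], [-0.3171, 0.4586, -0.8301, 0.238], [0.4513, -0.6969, -0.5574, 0.6892], [0.0, 0.0, 0.0, 1.0]]
top [[451.32, 0.0, 249.16], [0.0, 451.32, 191.37], [0.0, 0.0, 1.0]] [[0.0226, -0.9997, 0.0124, 0.0116], [-0.9961, -0.0236, -0.0851, 0.5815], [0.0854, -0.0105, -0.9963, 1.1953], [0.0, 0.0, 0.0, 1.0]]
```

View pics/scene0.png

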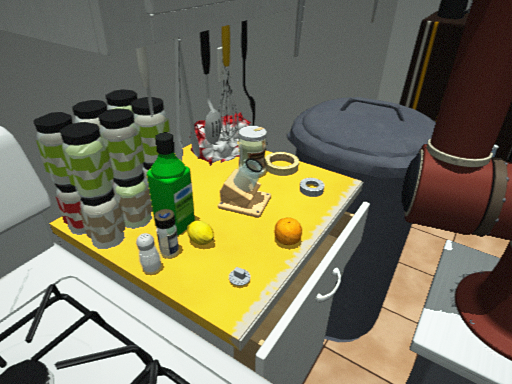

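View pics/top0.png

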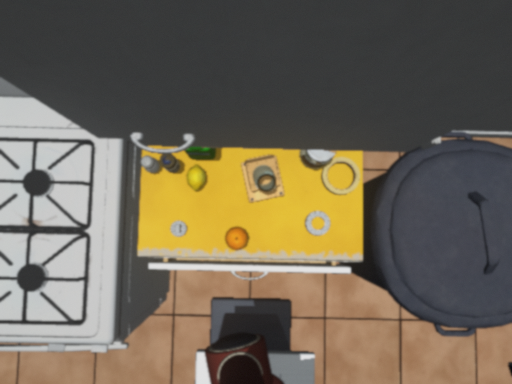

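Strainer is at top px (179,229), ring at (318,223), stand at about (264,178), mandarin at (236,238). Next I enlarge the key areas.

```bash
python3 - <<'E'
import cv2,numpy as np
a=cv2.imread("pics/scene0.png");b=cv2.imread("pics/top0.png")
def c(im,u,v,w,h,s):return cv2.resize(im[v:v+h,u:u+w],None,fx=s,fy=s,interpolation=cv2.INTER_CUBIC)
t=np.hstack([c(b,234,145,60,60,5),c(b,159,209,40,40,7.5)[:300,:200] if 0 else c(b,154,204,50,50,6)])
s=np.hstack([c(a,210,150,66,66,300/66),c(a,215,255,50,50,6)])
cv2.imwrite("pics/crop.png",np.vstack([t,s]))
E
```

```text
(no output)
```

View pics/crop.png

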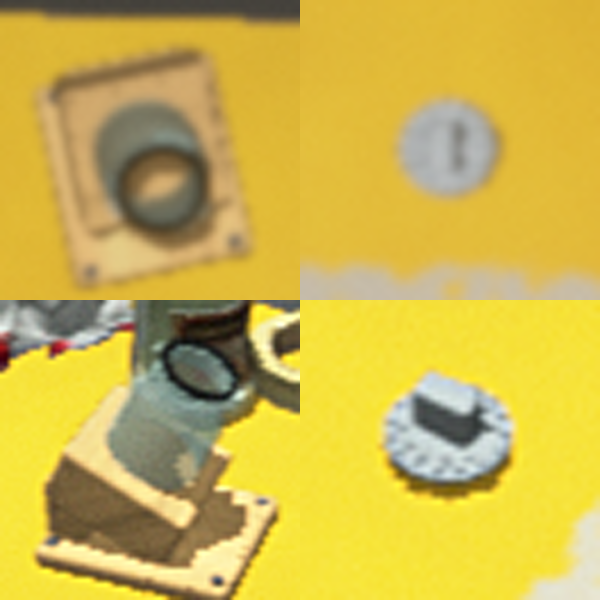

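```bash
cat > h.py <<'E'
import numpy as np,cv2
from scipy.spatial.transform import Rotation as R
from station import manip
def P(n,info=None):
    i=info or manip.camera_info(n);return np.array(i["camera_matrix"]),np.array(i["view"])
def plane(n,uv,z,info=None):
    K,V=P(n,info);d=V[:3,:3].T@np.linalg.solve(K,[uv[0],uv[1],1]);o=-V[:3,:3].T@V[:3,3];return o+d*(z-o[2])/d[2]
def tri(obs):
    A=[];b=[]
    for (K,V),uv in obs:
        d=V[:3,:3].T@np.linalg.solve(K,[uv[0],uv[1],1]);d/=np.linalg.norm(d);o=-V[:3,:3].T@V[:3,3];M=np.eye(3)-np.outer(d,d);A.append(M);b.append(M@o)
    x,r,*_=np.linalg.lstsq(np.vstack(A),np.hstack(b),rcond=None);return x,np.sqrt(r)
def proj(n,X,info=None):
    K,V=P(n,info);p=K@(V[:3,:3]@np.asarray(X)+V[:3,3]);return p[:2]/p[2]
def rot(q):return R.from_quat(np.r_[q[1:],q[0]])
def wrist(name):
    i=manip.camera_info("wrist");im=manip.camera("wrist");cv2.imwrite(name,im[...,::-1]);import pickle;pickle.dump(i,open(name+".pkl","wb"));return i
def delta(pos,Rt,n=None):
    "tool-frame shift and rotvec from the present pose to the target"
    o=manip.observe();r=rot(o["ee_rot"]);d=r.inv().apply(np.asarray(pos)-o["position"]);v=(r.inv()*Rt).as_rotvec()
    print("t",round(o["t"],2),"d",d.round(4),"rv",v.round(4));return d,v
E
python3 - <<'E'
from h import *
o=manip.observe()
print("mouth",tri([(P("top"),(266.6,182.4)),(P("scene"),(254,165.4))]))
c=[plane("top",p,.012) for p in[(242,163.4),(274.6,155.4),(284,195),(250,202)]]
print(np.round(c,4).tolist()); print("base c",np.mean(c,0))
for i in range(4): print(np.linalg.norm(c[i]-c[i-1]),np.degrees(np.arctan2(*(c[i]-c[i-1])[[1,0]])))
print("disc top",plane("top",(154+448/6,204+147/6),.011),"scene",plane("scene",(215+448/6,255+140/6),.011))
print("ring",plane("top",(318,223),.02),plane("scene",(312.5,186),.02))
print("mand",plane("top",(236,238),.03))
K,V=P("wrist");r=rot(o["ee_rot"]).as_matrix();print("cam in tool",r.T@(-V[:3,:3].T@V[:3,3]-o["position"]));print((V[:3,:3]@r).round(3),K)
print("tool R",r.round(3))
E
```

```text
mouth (array([ 0.59714198, -0.01715737,  0.11409494]), array([0.00022261]))
[[0.6587, 0.0463, 0.012], [0.6831, -0.0428, 0.012], [0.5744, -0.0705, 0.012], [0.5531, 0.022, 0.012]]
base c [ 0.61734033 -0.01122924  0.012     ]
0.10837962461520992 12.98183652063913
0.09243223734055646 -74.69053220603867
0.11214891031154893 -165.72867782864216
0.09487975927383895 102.98976329466126
disc top [0.47981203 0.0782378  0.011     ] scene [0.38989327 0.1663524  0.011     ]
ring [ 0.50007259 -0.16292977  0.02      ] [ 0.49351436 -0.15045051  0.02      ]
mand [0.45496732 0.05740051 0.03      ]
cam in tool [ 0.08161595  0.00046985 -0.12281332]
[[ 0.     1.    -0.001]
 [-0.949 -0.    -0.316]
 [-0.316  0.001  0.949]] [[278.81410676   0.         257.1465888 ]
 [  0.         278.81410676 188.53260646]
 [  0.           0.           1.        ]]
tool R [[ 0.94   0.34  -0.   ]
 [ 0.34  -0.94   0.002]
 [ 0.    -0.002 -1.   ]]
```

```bash
python3 - <<'E'
from h import *
print("disc top",plane("top",(154+148/6,204+147/6),.011),"scene",plane("scene",(215+148/6,255+135/6),.011))
# sub-pixel disc & tab orientation
print("tab ends", plane("top",(154+158/6,204+122/6),.029),plane("top",(154+158/6,204+172/6),.029))
delta([.47,-.157,.2],R.from_matrix([[1,0,0],[0,-1,0],[0,0,-1]]))
E
```

```text
disc top [0.47674167 0.21361017 0.011     ] scene [0.47377271 0.22071042 0.011     ]
tab ends [0.48793424 0.20699064 0.029     ] [0.46577205 0.20620145 0.029     ]
t 0.1 d [ 0.3886 -0.317   0.0498] rv [-1.900e-03  1.000e-04  3.468e-01]
```

```bash
python3 jog.py '[[0.032,-0.026,0.004,0,0,0,0.085],[0.032,-0.026,0.004,0,0,0,0.085],[0.032,-0.026,0.004,0,0,0,0.085],[0.032,-0.026,0.004,0,0,0,0.085],[0.032,-0.026,0.004,0,0,0,0.085],[0.032,-0.026,0.004,0,0,0,0.085],[0.032,-0.026,0.004,0,0,0,0.085],[0.032,-0.026,0.004,0,0,0,0.085],[0.032,-0.026,0.004,0,0,0,0.085],[0,0,0,0,0,0.116,0.085],[0,0,0,0,0,0.116,0.085],[0,0,0,0,0,0.115,0.085]]'
python3 - <<'E'
from h import *
delta([.47,-.157,.2],R.from_matrix([[1,0,0],[0,-1,0],[0,0,-1]]))
E
```

```text
t: 1.1
position: [0.404, -0.2685, 0.2136]
ee_rot: [-0.0, 1.0, -0.002, -0.0]
ft_force: [0.1, -0.9, -0.7]
grip_width: 0.0848
finger_force: 0.0
t 1.1 d [ 0.0656 -0.1117  0.0136] rv [-0.0006  0.0009 -0.0035]
```

```bash
python3 jog.py '[[0.022,-0.035,0.0,0,0,0,0.085],[0.022,-0.035,0.0,0,0,0,0.085],[0.022,-0.035,0.0,0,0,0,0.085],[0,0,0,0,0,0,0.085],[0,0,0,0,0,0,0.085]]'
python3 - <<'E'
from h import *
wrist("pics/w1.png")
delta([.47,.213,.2],R.from_matrix([[1,0,0],[0,-1,0],[0,0,-1]]))
delta([.57,-.03,.25],R.from_matrix([[1,0,0],[0,-1,0],[0,0,-1]]))
E
```

```text
t: 1.52
position: [0.4702, -0.163, 0.2138]
ee_rot: [-0.0, 1.0, 0.002, -0.0]
ft_force: [-0.3, -0.6, -0.2]
grip_width: 0.0849
finger_force: 0.0
t 1.57 d [ 0.001  -0.3771  0.0138] rv [-0.      0.0011  0.0018]
t 1.57 d [ 0.1005 -0.1339 -0.0363] rv [-0.      0.0011  0.0018]
```

View pics/w1.png

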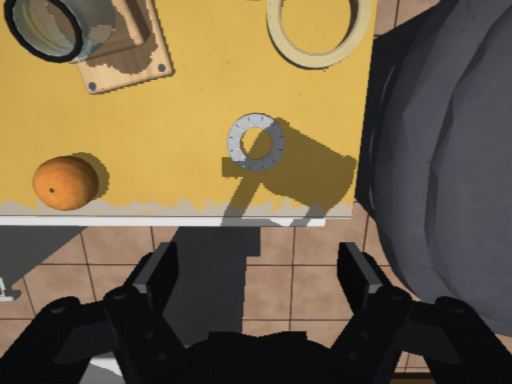

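Ring's top face is centred at about (256,142). The mouth is partly visible at the upper left. Next: view the jar mouth.

```bash
python3 jog.py '[[0.012,-0.029,-0.011,0,0,0,0.085],[0.012,-0.029,-0.011,0,0,0,0.085],[0.012,-0.029,-0.011,0,0,0,0.085],[0.012,-0.029,-0.011,0,0,0,0.085],[0.012,-0.029,-0.011,0,0,0,0.085],[0,0,0,0,0,0,0.085],[0,0,0,0,0,0,0.085]]'
python3 - <<'E'
from h import *
wrist("pics/w2.png")
E
python3 jog.py '[[-0.02,-0.034,0.01,0,0,0,0.085],[-0.02,-0.034,0.01,0,0,0,0.085],[-0.02,-0.034,0.01,0,0,0,0.085],[-0.02,-0.034,0.01,0,0,0,0.085],[-0.02,-0.034,0.01,0,0,0,0.085],[-0.02,-0.034,0.01,0,0,0,0.085],[0,-0.034,0.01,0,0,0,0.085],[0,0,0,0,0,0,0.085],[0,0,0,0,0,0,0.085]]'
python3 - <<'E'
from h import *
wrist("pics/w3.png")
a=cv2.imread("pics/w2.png");b=cv2.imread("pics/w3.png")
from pickle import load
i=load(open("pics/w3.png.pkl","rb"));p=proj("w",[.4767,.2136,.011],i);j=load(open("pics/w2.png.pkl","rb"));m=proj("w",[.597,-.017,.114],j);r=proj("w",[.49,-.16,.02],load(open("pics/w1.png.pkl","rb")));print(p,m,r)
f=lambda im,c,h,s:cv2.resize(im[max(0,int(c[1])-h):,max(0,int(c[0])-h):][:2*h,:2*h],None,fx=s,fy=s,interpolation=cv2.INTER_CUBIC)
A=f(a,m,65,3);B=f(b,p,40,4.875)[:390,:390];print(max(0,int(m[0])-65),max(0,int(m[1])-65),max(0,int(p[0])-40),max(0,int(p[1])-40),A.shape,B.shape)
H=min(A.shape[0],B.shape[0]);cv2.imwrite("pics/c2.png",np.hstack([A[:H],B[:H]]))
E
```

```text
t: 2.15
position: [0.5301, -0.0202, 0.2699]
ee_rot: [0.0, 1.0, 0.0, 0.0]
ft_force: [0.1, -0.0, -0.2]
grip_width: 0.0853
finger_force: 0.0
t: 2.95
position: [0.4089, 0.2175, 0.1976]
ee_rot: [0.001, 1.0, 0.0, -0.001]
ft_force: [-0.3, -1.6, 0.1]
grip_width: 0.085
finger_force: 0.0
[260.07442192 109.17707151] [253.17854008 112.28695755] [254.21346519 152.62175024]
188 47 220 69 (390, 390, 3) (390, 390, 3)
```

View pics/c2.png

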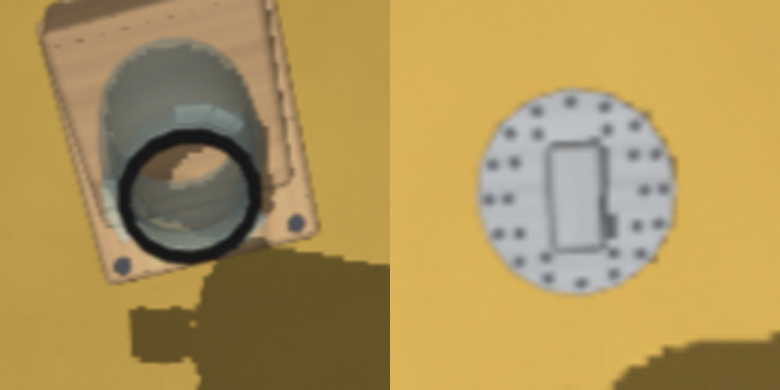

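```bash
python3 - <<'E'
from h import *
from pickle import load
I=[None]+[load(open(f"pics/w{k}.png.pkl","rb")) for k in(1,2,3)]
def c2(u,v):return (188+u/3,47+v/3)
a=plane("w",c2(110,283),.012,I[2]);b=plane("w",c2(318,235),.012,I[2]);print("front edge",a,b,np.linalg.norm(a-b),"yaw",np.degrees(np.arctan2(*(a-b)[[1,0]]))-90)
s1=plane("w",c2(123,266),.012,I[2]);s2=plane("w",c2(296,223),.012,I[2]);print("screws yaw",np.degrees(np.arctan2(*(s1-s2)[[1,0]]))-90, (s1+s2)/2)
# gasket
def black(im,box):
    u,v,w,h=box;g=im[v:v+h,u:u+w].max(2);m=(g<50).astype(np.uint8)
    cs,_=cv2.findContours(m,cv2.RETR_EXTERNAL,cv2.CHAIN_APPROX_NONE);c=max(cs,key=len).reshape(-1,2);c=cv2.convexHull(c).reshape(-1,2)+[u,v];e=cv2.fitEllipse(c.astype(np.float32));return e
obs=[]
for n,f,box,info in(("w","pics/w2.png",(220,80,64,60),I[2]),("w","pics/w1.png",(0,0,90,70),I[1]),("top","pics/top0.png",(250,168,33,28),None),("scene","pics/scene0.png",(243,156,23,20),None)):
    e=black(cv2.imread(f),box);print(f,np.round(e[0],1),np.round(e[1],1),round(e[2]));obs.append((P(n,info),e[0]))
x,r=tri(obs);print("mouth all",x,r);print("w1,w2",tri(obs[:2]));print("w2,top,scene",tri([obs[0]]+obs[2:]))
for (K,V),uv in obs:
    p=K@(V[:3,:3]@x+V[:3,3]);print(p[:2]/p[2]-uv)
# disc, ring blobs
def grey(f,box,z,info,erode=0):
    u,v,w,h=box;im=cv2.imread(f)[v:v+h,u:u+w].astype(int);m=((im.max(2)-im.min(2)<40)&(im.max(2)>90)).astype(np.uint8)
    cs,_=cv2.findContours(m,cv2.RETR_EXTERNAL,cv2.CHAIN_APPROX_NONE);c=cv2.convexHull(max(cs,key=len)).reshape(-1,2)+[u,v]
    e=cv2.fitEllipse(c.astype(np.float32));p=plane("w",e[0],z,info);print(f,np.round(e[0],1),np.round(e[1],1),p);return p
grey("pics/w3.png",(228,77,50,60),.011,I[3]);grey("pics/w1.png",(215,100,85,85),.02,I[1])
q=[plane("w",(220+(u-390)/4.875,69+v/4.875),.029,I[3]) for u,v in((549,145),(603,141),(606,248),(553,251))]
print("tab",np.mean(q,0),[round(float(np.linalg.norm(q[i]-q[i-1])),4) for i in range(4)],"ang",np.degrees(np.arctan2(*((q[0]+q[1])-(q[2]+q[3]))[[1,0]])))
E
```

```text
front edge [0.55335899 0.02322487 0.012     ] [ 0.57475077 -0.07033043  0.012     ] 0.09596980378149768 yaw 12.879493313837798
screws yaw 13.75926208679796 [ 0.57049048 -0.02162578  0.012     ]
pics/w2.png [250.9 111.8] [44.2 47.4] 77
pics/w1.png [43.2 24.6] [58.4 90.1] 131Traceback (most recent call last):
  File "<stdin>", line 13, in <module>
  File "<stdin>", line 10, in black
ValueError: max() iterable argument is empty
```

```bash
python3 - <<'E'
from h import *
from pickle import load
I=[None]+[load(open(f"pics/w{k}.png.pkl","rb")) for k in(1,2,3)]
obs=[(P("w",I[2]),(250.9,111.8)),(P("top"),(266.6,182.4)),(P("scene"),(254,165.4))]
x,r=tri(obs);print("mouth all",x,r);print("w2,scene",tri(obs[::2]),"w2,top",tri(obs[:2]))
for (K,V),uv in obs:
    p=K@(V[:3,:3]@x+V[:3,3]);print(p[:2]/p[2]-uv)
for z in(.114,.117,.12):print(plane("w",(250.9,111.8),z,I[2]), plane("top",(266.6,182.4),z),plane("scene",(254,165.4),z))
K,V=obs[0][0];print("range",np.linalg.norm(V[:3,:3]@x+V[:3,3]),"depth",(V[:3,:3]@x+V[:3,3])[2],"size needs depth~",.047*K[0,0]/47.4)
def grey(f,box,z,info,erode=0):
    u,v,w,h=box;im=cv2.imread(f)[v:v+h,u:u+w].astype(int);m=((im.max(2)-im.min(2)<40)&(im.max(2)>90)).astype(np.uint8)
    cs,_=cv2.findContours(m,cv2.RETR_EXTERNAL,cv2.CHAIN_APPROX_NONE);c=cv2.convexHull(max(cs,key=len)).reshape(-1,2)+[u,v]
    e=cv2.fitEllipse(c.astype(np.float32));p=plane("w",e[0],z,info);print(f,np.round(e[0],1),np.round(e[1],1),p);return p
grey("pics/w3.png",(228,77,50,60),.011,I[3]);grey("pics/w1.png",(215,100,85,85),.02,I[1])
q=[plane("w",(220+(u-390)/4.875,69+v/4.875),.029,I[3]) for u,v in((549,145),(603,141),(606,248),(553,251))]
print("tab",np.mean(q,0),[round(float(np.linalg.norm(q[i]-q[i-1])),4) for i in range(4)],"ang",np.degrees(np.arctan2(*((q[0]+q[1])-(q[2]+q[3]))[[1,0]])))
t=np.mean(q,0)*[1,1,0]+[0,0,.032]
delta(t,R.from_euler('z',0)*R.from_matrix([[1,0,0],[0,-1,0],[0,0,-1]]))
E
```

```text
mouth all [ 0.59705894 -0.01609285  0.11472267] [0.00178551]
w2,scene (array([ 0.59692221, -0.01521551,  0.11511091]), array([0.00099784])) w2,top (array([ 0.59714206, -0.01597356,  0.11732759]), array([0.00170412]))
[1.32756541 0.46432318]
[-0.44229745 -0.05835398]
[-0.14202325 -0.02395257]
[ 0.597453   -0.01480241  0.114     ] [ 0.59701547 -0.01724088  0.114     ] [ 0.59737421 -0.01722902  0.114     ]
[ 0.59760717 -0.01486256  0.117     ] [ 0.59669547 -0.01709418  0.117     ] [ 0.59462435 -0.01293441  0.117     ]
[ 0.59776134 -0.01492271  0.12      ] [ 0.59637547 -0.01694748  0.12      ] [ 0.5918745 -0.0086398  0.12     ]
range 0.27847881671018765 depth 0.268571547437679 size needs depth~ 0.2764612451036881
pics/w3.png [257.9 107.8] [40.2 41.6] [0.47811257 0.21595734 0.011     ]
pics/w1.png [255.6 142.2] [57.8 58.6] [ 0.5019451  -0.16154868  0.02      ]
tab [0.47732835 0.21539421 0.029     ] [0.0211, 0.011, 0.0213, 0.0111] ang 2.088900012964031
t 3.0 d [0.0679 0.0012 0.1663] rv [ 0.0013  0.0015 -0.0012]
```

```bash
python3 jog.py '[[0.017,0,0.02,0,0,-0.037,0.045],[0.017,0,0.03,0,0,0,0.04],[0.017,0,0.03,0,0,0,0.04],[0.017,0,0.03,0,0,0,0.04],[0,0,0,0,0,0,0.04],[0,0,0,0,0,0,0.04]]'
python3 - <<'E'
from h import *
delta([.4777,.2157,.032],R.from_euler('z',.037)*R.from_matrix([[1,0,0],[0,-1,0],[0,0,-1]]))
E
```

```text
t: 3.5
position: [0.4774, 0.2174, 0.087]
ee_rot: [0.001, 1.0, 0.016, -0.003]
ft_force: [0.3, -0.4, 0.5]
grip_width: 0.0402
finger_force: 0.0
t 3.5 d [0.0005 0.0016 0.055 ] rv [ 0.0017  0.0053 -0.0041]
```

```bash
python3 jog.py '[[0.0005,0.0016,0.027,0,0.005,-0.004,0.04],[0,0,0.027,0,0,0,0.04],[0,0,0,0,0,0,0.04],[0,0,0,0,0,0,0],[0,0,0,0,0,0,0],[0,0,0,0,0,0,0],[0,0,0,0,0,0,0],[0,0,0,0,0,0,0]]'
python3 - <<'E'
from h import *
print(manip.observe()["ft_force"])
E
```

```text
t: 4.17
position: [0.4805, 0.2187, 0.0384]
ee_rot: [-0.0, 1.0, 0.021, 0.005]
ft_force: [-1.8, -2.3, 6.9]
grip_width: 0.01
finger_force: 60.5
[-1.78030518 -2.34138218  6.89848412]
```

```bash
python3 jog.py '[[0,0,-0.02,0,0,0,0],[0,0,-0.04,0,0,0,0],[0,0,-0.04,0,0,0,0],[0,0,0,0,0,0,0],[0,0,0,0,0,0,0]]'
python3 - <<'E'
from h import *
wrist("pics/w4.png");o=manip.observe();print(o["position"],o["ft_force"])
im=manip.camera("scene")[...,::-1];K,V=P("scene");p=proj("scene",o["position"]).astype(int);print(p)
c=cv2.resize(im[max(0,p[1]-30):,p[0]-40:][:80,:80],(400,400),interpolation=cv2.INTER_CUBIC)
w=cv2.resize(cv2.imread("pics/w4.png")[180:384,156:360],(400,400),interpolation=cv2.INTER_CUBIC)
cv2.imwrite("pics/c4.png",np.hstack([c,w]))
E
```

```text
t: 4.58
position: [0.4806, 0.2194, 0.1401]
ee_rot: [-0.001, 1.0, 0.021, 0.007]
ft_force: [-0.4, -0.1, -0.9]
grip_width: 0.0097
finger_force: 59.6
[0.47886303 0.2188729  0.13729672] [ 9.29677832e-02  4.51619150e-04 -1.72212604e+00]
[237 227]
```

View pics/c4.png

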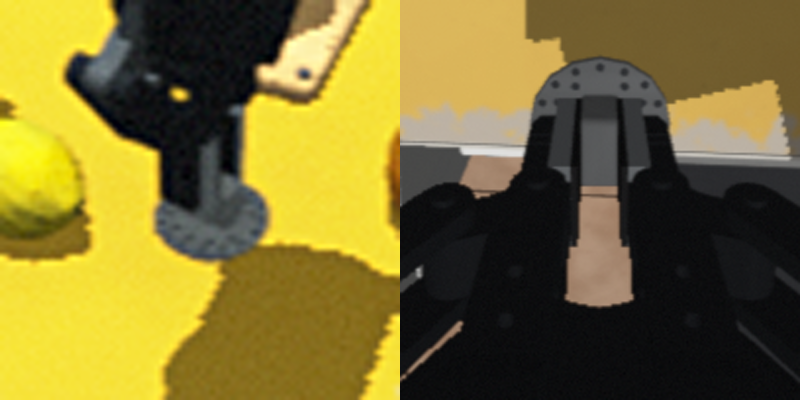

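The disc is held square and level. Flange front edge at wrist px (257,209), tab between the pads. To get the disc's offset in the tool I check intensity profiles.

```bash
python3 - <<'E'
from h import *
im=cv2.imread("pics/w4.png");g=im.sum(2)//3
print("col262",[(v,int(g[v,262])) for v in range(204,282)])
for v in(231,236,245,255,265):print(v,[int(x) for x in g[v,215:302]])
from pickle import load
I=load(open("pics/w4.png.pkl","rb"));o=manip.observe();r=rot(o["ee_rot"])
for f in(.019,.022,.025,.028):
  for dx in(0,-.003):
    T=lambda p:proj("w",o["position"]+r.apply(p),I).round(1).tolist()
    print(f,dx,"front",T([.022+dx,0,f]),"side",T([dx,-.022,f]),T([dx,.022,f]),"tab+x foot",T([.011+dx,0,f]),"tab top",T([.011+dx,-.006,f-.018]),T([-.011+dx,.006,f-.018]))
E
```

```text
col262 [(204, 84), (205, 84), (206, 84), (207, 85), (208, 83), (209, 63), (210, 58), (211, 85), (212, 91), (213, 92), (214, 92), (215, 91), (216, 92), (217, 94), (218, 95), (219, 95), (220, 95), (221, 96), (222, 95), (223, 95), (224, 95), (225, 95), (226, 95), (227, 90), (228, 72), (229, 53), (230, 49), (231, 48), (232, 51), (233, 50), (234, 49), (235, 50), (236, 51), (237, 51), (238, 52), (239, 52), (240, 58), (241, 68), (242, 76), (243, 82), (244, 89), (245, 91), (246, 91), (247, 92), (248, 92), (249, 92), (250, 91), (251, 92), (252, 91), (253, 90), (254, 91), (255, 91), (256, 90), (257, 90), (258, 90), (259, 91), (260, 91), (261, 89), (262, 90), (263, 89), (264, 90), (265, 89), (266, 88), (267, 89), (268, 89), (269, 88), (270, 88), (271, 89), (272, 87), (273, 88), (274, 89), (275, 126), (276, 132), (277, 133), (278, 132), (279, 100), (280, 92), (281, 137)]
231 [163, 163, 163, 162, 163, 162, 162, 160, 149, 118, 89, 75, 53, 51, 55, 70, 86, 87, 83, 70, 52, 53, 55, 55, 56, 55, 55, 55, 56, 55, 44, 17, 13, 26, 41, 49, 50, 49, 48, 49, 49, 50, 51, 50, 50, 50, 49, 48, 49, 48, 46, 31, 17, 1
[... 1946 characters left out ...]
 227.3] tab top [246.7, 242.2] [268.7, 277.5]
0.022 -0.003 front [257.9, 214.9] side [221.8, 248.2] [294.1, 248.3] tab+x foot [257.9, 231.9] tab top [246.7, 247.2] [268.6, 282.1]
0.025 0 front [257.9, 208.2] side [222.2, 241.4] [293.7, 241.5] tab+x foot [257.9, 225.1] tab top [246.9, 239.5] [268.5, 274.3]
0.025 -0.003 front [257.9, 212.9] side [222.3, 245.7] [293.5, 245.8] tab+x foot [257.9, 229.6] tab top [246.9, 244.4] [268.4, 278.8]
0.028 0 front [257.9, 206.3] side [222.7, 239.0] [293.1, 239.1] tab+x foot [257.9, 223.0] tab top [247.1, 236.9] [268.3, 271.2]
0.028 -0.003 front [257.9, 210.9] side [222.9, 243.3] [292.9, 243.4] tab+x foot [257.9, 227.5] tab top [247.1, 241.7] [268.2, 275.6]
```

```bash
cat >> h.py <<'E'
def jar(mouth,yaw):
    s,c=np.sin(np.radians(25)),np.cos(np.radians(25));xs=np.array([np.cos(yaw),np.sin(yaw),0]);z=np.array([0,0,1.])
    a=c*z-s*xs;x=c*xs+s*z;return a,R.from_matrix(np.c_[x,np.cross(-a,x),-a])
MOUTH=np.array([.597,-.0157,.1155]);YAW=np.radians(13.4)
def disc_goal(h,dx=-.0018,s=.0295):
    a,Rt=jar(MOUTH,YAW);return MOUTH+a*(s+h)-dx*Rt.as_matrix()[:,0],Rt
E
python3 - <<'E'
from h import *
g,Rt=disc_goal(.05);print(g);delta(g,Rt)
E
```

```text
[ 0.56590347 -0.02310824  0.18831218]
t 4.68 d [ 0.0785  0.245  -0.0526] rv [ 0.0425  0.4299 -0.1897]
```

```bash
python3 jog.py '[[0,0.01,-0.0375,0,0,0,0],[0.012,0.036,-0.015,0,0,0,0],[0.0133,0.0385,0,0,0,0,0],[0.0133,0.0385,0,0,0,0,0],[0.0133,0.0385,0,0,0,0,0],[0.0133,0.0385,0,0,0,0,0],[0.0133,0.0385,0,0,0,0,0],[0,0.006,0,0.0106,0.1075,-0.0474,0],[0,0,0,0.0106,0.1075,-0.0474,0],[0,0,0,0.0106,0.1075,-0.0474,0],[0,0,0,0.0106,0.1075,-0.0474,0],[0,0,0,0,0,0,0]]'
python3 - <<'E'
from h import *
g,Rt=disc_goal(.05);delta(g,Rt)
E
```

```text
t: 5.68
position: [0.5614, -0.0225, 0.1819]
ee_rot: [-0.027, 0.971, 0.113, 0.211]
ft_force: [-0.8, 0.1, -1.4]
grip_width: 0.0095
finger_force: 59.6
t 5.68 d [ 0.0066  0.0016 -0.0041] rv [-0.0033  0.0073 -0.003 ]
```

```bash
python3 jog.py '[[0.0066,0.0016,-0.0041,-0.003,0.007,-0.003,0],[0,0,0,0,0,0,0],[0,0,0,0,0,0,0]]'
python3 - <<'E'
from h import *
g,Rt=disc_goal(.05);delta(g,Rt)
i=wrist("pics/w5.png");o=manip.observe();im=cv2.imread("pics/w5.png")
r=rot(o["ee_rot"]);a,_=jar(MOUTH,YAW)
# overlay predicted gasket outer circle & flange
th=np.linspace(0,2*np.pi,60);M=Rt.as_matrix()
s=3;big=cv2.resize(im[130:320,140:390],None,fx=s,fy=s,interpolation=cv2.INTER_CUBIC)
for rad,z in((.0235,0),):
  for t in th:
    p=proj("w",MOUTH+rad*(np.cos(t)*M[:,0]+np.sin(t)*M[:,1]),i);cv2.circle(big,tuple(((p-[140,130])*s).astype(int)),2,(0,0,255),-1)
for t in th:
    p=proj("w",o["position"]+r.apply([.022*np.cos(t)-.0018,.022*np.sin(t),.0265]),i);cv2.circle(big,tuple(((p-[140,130])*s).astype(int)),2,(0,255,0),-1)
cv2.imwrite("pics/c5.png",big)
E
```

```text
t: 5.93
position: [0.5722, -0.0232, 0.1963]
ee_rot: [-0.023, 0.969, 0.115, 0.219]
ft_force: [0.0, -0.5, -0.7]
grip_width: 0.0101
finger_force: 59.6
t 5.93 d [-0.0089 -0.0016  0.0046] rv [ 0.0039 -0.0076  0.0031]
```

View pics/c5.png

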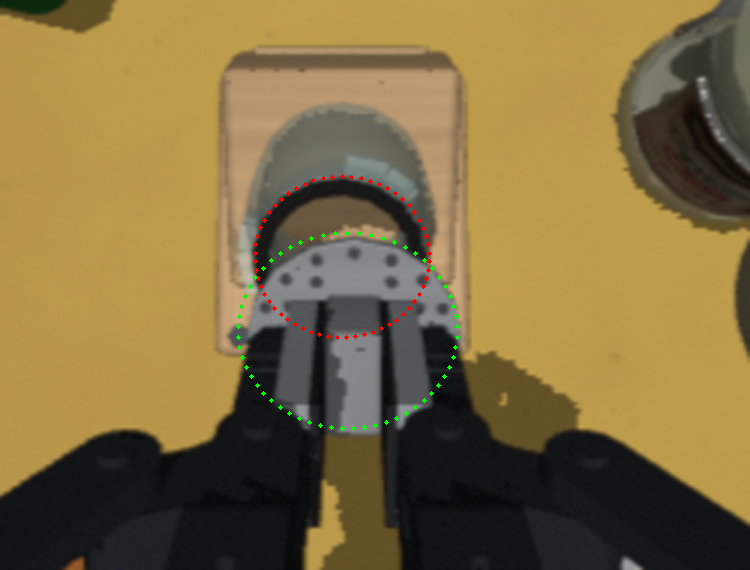

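```bash
cat > fit.py <<'E'
from h import *
from pickle import load
from scipy.optimize import least_squares
from scipy.ndimage import map_coordinates
def edges(f,c0,yaw):
    I=load(open(f+".pkl","rb"));im=cv2.imread(f).max(2).astype(float);M=jar(c0,yaw)[1].as_matrix();out=[]
    rr=np.arange(.013,.029,.0002)
    for t in np.radians(np.arange(-180,180,5)):
        d=np.cos(t)*M[:,0]+np.sin(t)*M[:,1];uv=np.array([proj("w",c0+r*d,I) for r in rr])
        if f.endswith("w5.png") and np.cos(t)<.1:continue
        g=map_coordinates(im,[uv[:,1],uv[:,0]],order=1);k=np.argmin(g[15:65])+15
        if g[k]>40:continue
        th=lambda s:(g[k]+s)/2
        i=k
        while i>0 and g[i]<55:i-=1
        j=k
        while j<len(g)-1 and g[j]<55:j+=1
        if np.cos(t)>-.2 and i>0:out.append((I,uv[i],.019,t))
        if np.cos(t)<.2 and j<len(g)-1:out.append((I,uv[j],.0235,t))
    return out
def fit(E,c0,yaw):
    M=jar(c0,yaw)[1].as_matrix()
    def res(p):
        c=c0+M@p;o=[]
        for I,uv,r,t in E:
            K,V=P("w",I);d=V[:3,:3].T@np.linalg.solve(K,[*uv,1]);q=-V[:3,:3].T@V[:3,3];a=-M[:,2]
            h=q+d*((c-q)@a)/(d@a)-c;o.append(1000*(np.linalg.norm(h)-r))
        return o
    s=least_squares(res,np.zeros(3),loss="soft_l1",f_scale=.4);return c0+M@s.x,s
if __name__=="__main__":
    for fs in(["w2"],["w5"],["w2","w5"]):
        c=MOUTH
        for _ in range(2):
            E=sum([edges(f"pics/{f}.png",c,YAW) for f in fs],[]);c,s=fit(E,c,YAW)
        print(fs,len(E),c.round(4),"rms",np.sqrt(np.mean(s.fun**2)).round(2),"med",np.median(abs(np.array(s.fun))).round(2))
E
python3 fit.py
```

```text
['w2'] 82 [ 0.5961 -0.0149  0.1112] rms 0.3 med 0.2
['w5'] 35 [ 0.5969 -0.0145  0.111 ] rms 0.16 med 0.16
['w2', 'w5'] 117 [ 0.5963 -0.0149  0.1134] rms 0.34 med 0.22
```

```bash
sed -i 's/^MOUTH=.*;YAW/MOUTH=np.array([.5965,-.015,.1135]);YAW/; s/dx=-.0018,s=.0295/dx=-.003,s=.031/' h.py
python3 jog.py '[[0,0,0,0,0,0,0],[0,0,0,0,0,0,0]]'
python3 - <<'E'
from h import *
g,Rt=disc_goal(.011);delta(g,Rt)
E
```

```text
t: 6.15
position: [0.5712, -0.023, 0.1951]
ee_rot: [-0.024, 0.969, 0.115, 0.218]
ft_force: [1.2, 0.5, -0.4]
grip_width: 0.0096
finger_force: 59.6
t 6.15 d [-0.0078 -0.0021  0.043 ] rv [ 0.0031 -0.0067  0.0033]
```

```bash
python3 jog.py '[[-0.0078,-0.0021,0.005,0.003,-0.0067,0.0033,0],[0,0,0.013,0,0,0,0],[0,0,0.013,0,0,0,0],[0,0,0.012,0,0,0,0],[0,0,0,0,0,0,0],[0,0,0,0,0,0,0],[0,0,0,0,0,0,0],[0,0,0,0,0,0,0]]'
python3 - <<'E'
from h import *
g,Rt=disc_goal(.011);delta(g,Rt)
i=wrist("pics/w6.png");o=manip.observe();im=cv2.imread("pics/w6.png");print(o["ft_force"])
r=rot(o["ee_rot"]);th=np.linspace(0,2*np.pi,60);M=Rt.as_matrix()
s=4;big=cv2.resize(im[190:310,180:340],None,fx=s,fy=s,interpolation=cv2.INTER_CUBIC)
for rad in(.0235,.019):
  for t in th:
    p=proj("w",MOUTH+rad*(np.cos(t)*M[:,0]+np.sin(t)*M[:,1]),i);cv2.circle(big,tuple(((p-[180,190])*s).astype(int)),1,(0,0,255),-1)
for t in th:
    p=proj("w",o["position"]+r.apply([.022*np.cos(t)-.003,.022*np.sin(t),.028]),i);cv2.circle(big,tuple(((p-[180,190])*s).astype(int)),1,(0,255,0),-1)
cv2.imwrite("pics/c6.png",big)
E
```

```text
t: 6.82
position: [0.581, -0.0186, 0.1528]
ee_rot: [-0.025, 0.97, 0.114, 0.215]
ft_force: [-0.0, 0.5, 1.3]
grip_width: 0.01
finger_force: 59.6
t 6.82 d [0.0008 0.0001 0.0004] rv [ 0.0003 -0.0007 -0.0006]
[ 0.93688076  1.08403427 -0.16469228]
```

View pics/c6.png

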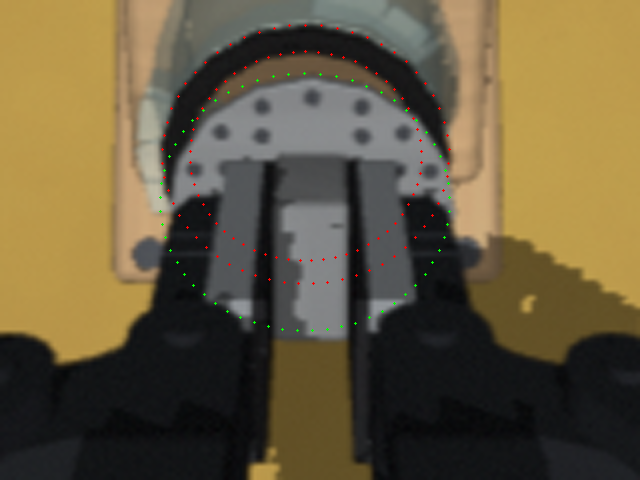

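```bash
python3 jog.py '[[0.0010,-0.0003,0.002,0,0,0,0],[0,0,0.002,0,0,0,0],[0,0,0.002,0,0,0,0],[0,0,0.001,0,0,0,0],[0,0,0,0,0,0,0],[0,0,0,0,0,0,0]]'
python3 - <<'E'
from h import *
g,Rt=disc_goal(.0);delta(g,Rt);o=manip.observe();print(rot(o["ee_rot"]).inv().apply(o["ft_force"]),o["ft_torque"])
E
```

```text
t: 7.37
position: [0.5853, -0.0174, 0.1472]
ee_rot: [-0.025, 0.969, 0.114, 0.216]
ft_force: [0.2, 1.2, 4.5]
grip_width: 0.01
finger_force: 60.1
t 7.37 d [-0.0009  0.0002  0.0044] rv [ 0.0005 -0.0018 -0.0005]
[ 2.28654148 -1.11520367 -3.86743116] [ 0.37256793 -0.28688156  0.16956345]
```

```bash
python3 jog.py '[[0,0,0.001,0,0,0,0],[0,0,0.001,0,0,0,0],[0,0,0,0,0,0,0],[0,0,0,0,0,0,0]]'
python3 - <<'E'
from h import *
g,Rt=disc_goal(.0);delta(g,Rt);o=manip.observe();print(rot(o["ee_rot"]).inv().apply(o["ft_force"]),rot(o["ee_rot"]).inv().apply(o["ft_torque"]))
E
```

```text
t: 7.7
position: [0.586, -0.0173, 0.1456]
ee_rot: [-0.025, 0.969, 0.114, 0.216]
ft_force: [-1.8, 2.0, 6.5]
grip_width: 0.0098
finger_force: 60.4
t 7.7 d [-0.0009  0.0002  0.0026] rv [ 0.0005 -0.0015 -0.0003]
[ 1.55915264 -2.32510221 -6.48293929] [0.44563678 0.20761032 0.03103045]
```

```bash
python3 - <<'E'
from h import *
i=wrist("pics/w7.png");im=cv2.imread("pics/w7.png");o=manip.observe();r=rot(o["ee_rot"])
for u in(245,262,267):print(u,[tuple(int(x) for x in im[v,u]) for v in range(190,222)])
print([(u,im[225,u].max()) for u in range(212,304,2)])
T=lambda p:proj("w",o["position"]+r.apply(p),i).round(1).tolist()
print("flange top front",T([.019,0,.028]),"bottom",T([.019,0,.031]),"gasket outer if seated",T([.0205,0,.031]),"its foot",T([.0205,0,.035]))
M=jar(MOUTH,YAW)[1].as_matrix()
print("est gasket outer front",proj("w",MOUTH+.0235*M[:,0],i),"at 4mm lower",proj("w",MOUTH+.0235*M[:,0]+.004*M[:,2],i),"4 higher",proj("w",MOUTH+.0235*M[:,0]-.0045*M[:,2],i))
E
```

```text
245 [(102, 113, 112), (103, 114, 113), (102, 114, 113), (102, 114, 114), (103, 114, 114), (101, 112, 112), (99, 110, 110), (99, 110, 110), (105, 114, 108), (105, 111, 104), (104, 110, 103), (105, 111, 103), (102, 109, 101), (82, 85, 78), (62, 63, 57), (33, 32, 31), (25, 24, 25), (25, 25, 24), (25, 25, 25), (23, 23, 23), (37, 36, 36), (83, 82, 81), (125, 122, 122), (130, 129, 128), (97, 95, 94), (71, 67, 65), (72, 68, 66), (76, 72, 70), (102, 100, 97), (135, 133, 131), (140, 139, 137), (136, 135, 133)]
262 [(102, 113, 113), (102, 113, 113), (105, 115, 112), (115, 121, 113), (134, 140, 129), (136, 144, 132), (134, 142, 130), (131, 137, 125), (127, 131, 118), (126, 132, 118), (126, 131, 117), (124, 128, 116), (98, 102, 92), (78, 79, 71), (40, 40, 36), (24, 23, 24), (26, 25, 26), (24, 24, 25), (30, 29, 29), (58, 57, 57), (96, 95, 93), (141, 138, 136), (137, 135, 132), (135, 133, 131), (135, 133, 131), (135, 133, 131), (136, 133, 131), (138, 136, 134), (139, 137, 135), (141, 139, 137), (141, 139, 137), (141, 139, 138)]
267 [(99, 110, 109), (101, 112, 112), (102, 112, 111), (104, 113, 109)
[... 1000 characters left out ...]
62, np.uint8(141)), (264, np.uint8(141)), (266, np.uint8(140)), (268, np.uint8(124)), (270, np.uint8(83)), (272, np.uint8(121)), (274, np.uint8(140)), (276, np.uint8(141)), (278, np.uint8(138)), (280, np.uint8(122)), (282, np.uint8(138)), (284, np.uint8(141)), (286, np.uint8(134)), (288, np.uint8(68)), (290, np.uint8(28)), (292, np.uint8(80)), (294, np.uint8(120)), (296, np.uint8(181)), (298, np.uint8(192)), (300, np.uint8(169)), (302, np.uint8(157))]
flange top front [256.2, 208.4] bottom [256.2, 206.5] gasket outer if seated [256.2, 204.1] its foot [256.2, 201.7]
est gasket outer front [256.52738899 203.94859121] at 4mm lower [256.53356325 201.5673132 ] 4 higher [256.52010022 206.75971022]
```

```bash
python3 jog.py '[[0,0,0,0,0,0,0.04],[0,0,0,0,0,0,0.04],[0,0,0,0,0,0,0.04],[0,0,0,0,0,0,0.04],[0,0,-0.015,0,0,0,0.04],[0,0,-0.03,0,0,0,0.085],[0,0,-0.035,0,0,0,0.085],[0,0,0,0,0,0,0.085],[0,0,0,0,0,0,0.085]]'
python3 - <<'E'
from h import *
i=wrist("pics/w8.png");o=manip.observe();print(o["joint_positions"].round(3))
im=cv2.imread("pics/w8.png");cv2.imwrite("pics/c8.png",cv2.resize(im[100:280,170:350],(540,540),interpolation=cv2.INTER_CUBIC))
E
```

```text
t: 8.5
position: [0.5534, -0.0257, 0.22]
ee_rot: [-0.024, 0.969, 0.114, 0.217]
ft_force: [1.0, 0.1, -0.5]
grip_width: 0.0846
finger_force: 0.0
[-0.28  -0.353  2.071  0.241  1.048  0.977]
```

View pics/c8.png

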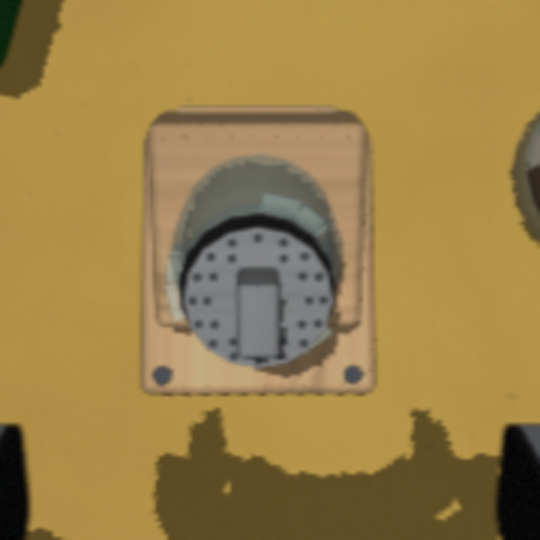

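Disc is seated flat: flange centred at crop (258,293), tab upright in line with the stand, even black gasket crescent around it. Now to the ring.

```bash
cat >> h.py <<'E'
TURN=-1.5
def ringdown(z):
    D=R.from_euler('z',YAW)*R.from_matrix(np.diag([1,-1,-1]))*R.from_euler('z',TURN);return np.array([.5015,-.162,z]),D
E
python3 - <<'E'
from h import *
g,D=ringdown(.12);o=manip.observe();r=rot(o["ee_rot"]);print("rv",(r.inv()*D).as_rotvec()/13, "tilt only",(r.inv()*D*R.from_euler('z',-TURN)).as_rotvec())
print("d now",r.inv().apply(g-o["position"]),"d after",D.inv().apply(g-o["position"]))
E
```

```text
rv [ 0.0252631  -0.02699692 -0.11343656] tilt only [ 0.00097691 -0.43738389 -0.00059596]
d now [-0.11504643  0.12112234  0.05412274] d after [-0.12659183 -0.07261399  0.09765907]
```

```bash
python3 jog.py '[[0,0,0,0.0253,-0.027,-0.1134,0.085],[0,0,0,0.0253,-0.027,-0.1134,0.085],[0,0,0,0.0253,-0.027,-0.1134,0.085],[0,0,0,0.0253,-0.027,-0.1134,0.085],[0,0,0,0.0253,-0.027,-0.1134,0.085],[0,0,0,0.0253,-0.027,-0.1134,0.085],[0,0,0,0.0253,-0.027,-0.1134,0.085],[0,0,0,0.0253,-0.027,-0.1134,0.085],[0,0,0,0.0253,-0.027,-0.1134,0.085],[0,0,0,0.0253,-0.027,-0.1134,0.085],[0,0,0,0.0253,-0.027,-0.1134,0.085],[0,0,0,0.0253,-0.027,-0.1134,0.085]]' | head -1
python3 jog.py '[[0,0,0,0.0253,-0.027,-0.1134,0.085],[-0.025,-0.0145,0.019,0,0,0,0.085],[-0.025,-0.0145,0.019,0,0,0,0.085],[-0.025,-0.0145,0.019,0,0,0,0.085],[-0.025,-0.0145,0.019,0,0,0,0.085],[-0.025,-0.0145,0.019,0,0,0,0.085],[0,0,0,0,0,0,0.085],[0,0,0,0,0,0,0.085],[0,0,0,0,0,0,0.085],[0,0,0,0,0,0,0.085]]'
python3 - <<'E'
from h import *
i=wrist("pics/w9.png");g,D=ringdown(.025);delta(g,D);print(manip.observe()["joint_positions"].round(2))
im=cv2.imread("pics/w9.png").astype(int);p=proj("w",[.5015,-.162,.02],i);print(p)
u,v=(p-60).astype(int);u=max(u,0);v=max(v,0);c=im[v:v+120,u:u+120];m=((c.max(2)-c.min(2)<40)&(c.max(2)>90)).astype(np.uint8)
cs,_=cv2.findContours(m,cv2.RETR_EXTERNAL,cv2.CHAIN_APPROX_NONE);k=cv2.convexHull(max(cs,key=cv2.contourArea)).reshape(-1,2)+[u,v];e=cv2.fitEllipse(k.astype(np.float32));print(e,plane("w",e[0],.02,i))
E
```

```text
t: 9.55
t: 10.38
position: [0.5019, -0.1594, 0.1225]
ee_rot: [-0.001, 0.647, 0.763, 0.0]
ft_force: [0.5, -0.5, -0.1]
grip_width: 0.0847
finger_force: 0.0
t 10.43 d [-0.0025 -0.0011  0.0978] rv [-0.0001 -0.0005  0.0014]
[-0.45 -0.07  1.95  0.    1.26 -0.61]
[255.47864094 197.60338932]
((261.61883544921875, 173.1177520751953), (27.86682891845703, 54.08620834350586), 105.4229507446289) [ 0.50303744 -0.13963097  0.02      ]
```

```bash
python3 - <<'E'
from h import *
from pickle import load
i=load(open("pics/w9.png.pkl","rb"));im=cv2.imread("pics/w9.png").astype(int)
sat=(im.max(2)-im.min(2))/np.maximum(im.max(2),1);m=((sat<.35)&(im.max(2)>38)).astype(np.uint8);m[:140]=0;m[260:]=0;m[:,:200]=0;m[:,320:]=0
cs,_=cv2.findContours(m,cv2.RETR_EXTERNAL,cv2.CHAIN_APPROX_NONE);k=cv2.convexHull(max(cs,key=cv2.contourArea)).reshape(-1,2);e=cv2.fitEllipse(k.astype(np.float32));print(e,plane("w",e[0],.02,i),k.min(0),k.max(0))
E
```

```text
((254.53280639648438, 192.59475708007812), (75.96763610839844, 76.33292388916016), 96.40851593017578) [ 0.49996281 -0.15762612  0.02      ] [216 155] [292 230]
```

```bash
python3 jog.py '[[-0.001,-0.0014,0.03,0,0,0,0.085],[0,0,0.03,0,0,0,0.085],[0,0,0.02,0,0,0,0.085],[0,0,0.012,0,0,0,0.085],[0,0,0.006,0,0,0,0.085],[0,0,0,0,0,0,0.085],[0,0,0,0,0,0,0],[0,0,0,0,0,0,0],[0,0,0,0,0,0,0],[0,0,0,0,0,0,0],[0,0,0,0,0,0,0]]'
python3 - <<'E'
from h import *
g,D=ringdown(.025);delta(g,D);o=manip.observe();print(o["ft_force"],o["position"])
E
```

```text
t: 11.35
position: [0.502, -0.1621, 0.0268]
ee_rot: [0.001, 0.647, 0.762, 0.001]
ft_force: [0.6, 1.4, 6.1]
grip_width: 0.063
finger_force: 66.2
t 11.35 d [ 0.0002 -0.0004  0.0018] rv [ 0.0028  0.0015 -0.0001]
[0.57412371 1.3505809  6.13587141] [ 0.50195426 -0.16208905  0.02683789]
```

```bash
cat >> h.py <<'E'
MOUTH=MOUTH+.0045*jar(MOUTH,YAW)[0]
def ring_goal(h,dx=0.,dy=0.,turn=TURN,s=.0268):
    a,Rt=jar(MOUTH,YAW);Rt=Rt*R.from_euler('z',turn);return MOUTH+a*(h+s)-Rt.apply([dx,dy,0]),Rt
E
python3 - <<'E'
from h import *
g,Rt=ring_goal(.06);print(MOUTH,g);o=manip.observe();print("after lift",rot(o["ee_rot"]).inv().apply(g-o["position"]));delta(g,Rt)
E
```

```text
[ 0.59464999 -0.01544073  0.11757839] [ 0.5589654 -0.023942   0.1962459]
after lift [ 0.12681435  0.07915087 -0.16937299]
t 11.35 d [ 0.1268  0.0792 -0.1694] rv [-4.324e-01  3.230e-02  3.000e-04]
```

```bash
python3 jog.py '[[0,0,-0.03,0,0,0,0],[0,0,-0.04,0,0,0,0],[0,0,-0.04,0,0,0,0],[0.0317,0.0198,-0.015,0,0,0,0],[0.0317,0.0198,-0.015,0,0,0,0],[0.0317,0.0198,-0.015,0,0,0,0],[0.0317,0.0198,-0.015,0,0,0,0],[0,0,0,-0.108,0.008,0,0],[0,0,0,-0.108,0.008,0,0],[0,0,0,-0.108,0.008,0,0],[0,0,0,-0.108,0.008,0,0],[0,0,0,0,0,0,0]]' | head -1
python3 jog.py '[[0,0,0,0,0,0,0],[0,0,0,0,0,0,0],[0,0,0,0,0,0,0]]'
python3 - <<'E'
from h import *
g,Rt=ring_goal(.06);delta(g,Rt)
i=wrist("pics/w10.png");o=manip.observe();im=cv2.imread("pics/w10.png");print(o["ft_force"])
r=rot(o["ee_rot"]);M=Rt.as_matrix();s=4;x0,y0=170,130
big=cv2.resize(im[y0:y0+150,x0:x0+190],None,fx=s,fy=s,interpolation=cv2.INTER_CUBIC)
def dot(p,c):cv2.circle(big,tuple(((proj("w",p,i)-[x0,y0])*s).astype(int)),1,c,-1)
for t in np.linspace(0,2*np.pi,80):
    d=np.array([np.cos(t),np.sin(t),0])
    dot(MOUTH+M@(.022*d+[0,0,-.003]),(0,0,255))
    for rad in(.033,.018):dot(o["position"]+r.apply(rad*d+[0,0,.0068]),(0,255,0))
cv2.imwrite("pics/c10.png",big)
E
```

```text
t: 12.35
t: 12.6
position: [0.5589, -0.0236, 0.1957]
ee_rot: [0.126, 0.632, 0.745, 0.173]
ft_force: [1.3, 0.8, -0.5]
grip_width: 0.0636
finger_force: 66.5
t 12.6 d [-0.0003  0.0002 -0.0005] rv [-0.0038 -0.0012 -0.0003]
[-0.64677757 -0.28044851 -0.90483018]
```

View pics/c10.png

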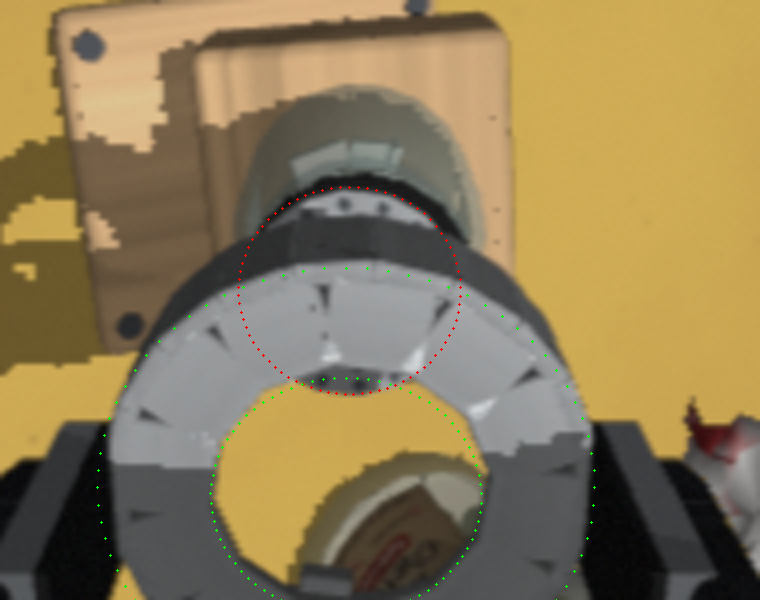

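Ring is held square; its centre sits about +1.3 mm (tool x) and +0.6 mm (tool y) off the TCP; the disc matches the predicted red circle. Going over the tab.

```bash
sed -i 's/dx=0.,dy=0.,turn/dx=.0013,dy=.0006,turn/' h.py
python3 jog.py '[[-0.0016,-0.0004,0.014,-0.003,-0.001,0,0],[0,0,0.014,0,0,0,0],[0,0,0.014,0,0,0,0],[0,0,0.014,0,0,0,0],[0,0,0,0,0,0,0],[0,0,0,0,0,0,0],[0,0,0,0,0,0,0]]'
python3 - <<'E'
from h import *
g,Rt=ring_goal(.0);delta(g,Rt);o=manip.observe();r=rot(o["ee_rot"]).inv();print(r.apply(o["ft_force"]),r.apply(o["ft_torque"]))
E
```

```text
t: 13.23
position: [0.5812, -0.0196, 0.144]
ee_rot: [0.127, 0.632, 0.744, 0.174]
ft_force: [-0.2, 0.4, -1.3]
grip_width: 0.0635
finger_force: 66.5
t 13.23 d [-0.0003  0.0009  0.0031] rv [-0.0008 -0.0009 -0.0005]
[ 0.38037566 -0.70330579  1.13416051] [ 0.2521557  -0.03233767 -0.04309955]
```

```bash
python3 jog.py '[[-0.0003,0.0007,0.002,0,0,0,0],[0,0,0.002,0,0,0,0],[0,0,0.002,0,0,0,0],[0,0,0.001,0,0,0,0],[0,0,0,0,0,0,0],[0,0,0,0,0,0,0]]'
python3 - <<'E'
from h import *
g,Rt=ring_goal(.0);delta(g,Rt);o=manip.observe();r=rot(o["ee_rot"]).inv();print(r.apply(o["ft_force"]),r.apply(o["ft_torque"]))
E
```

```text
t: 13.73
position: [0.5854, -0.019, 0.1385]
ee_rot: [0.129, 0.632, 0.744, 0.176]
ft_force: [3.6, 1.8, 1.9]
grip_width: 0.0634
finger_force: 66.6
t 13.73 d [-0.     -0.0006 -0.0036] rv [ 0.0025 -0.0004 -0.0011]
[ 1.219556    4.32019178 -0.07585426] [-0.66245765  0.19163621  0.04112339]
```

```bash
python3 jog.py '[[0,0.0008,0,0,0,0,0],[0,0,0.001,0,0,0,0],[0,0,0,0,0,0,0],[0,0,0,0,0,0,0]]'
python3 - <<'E'
from h import *
g,Rt=ring_goal(.0);delta(g,Rt);o=manip.observe();r=rot(o["ee_rot"]).inv();print(r.apply(o["ft_force"]),r.apply(o["ft_torque"]))
E
```

```text
t: 14.07
position: [0.5859, -0.0187, 0.1372]
ee_rot: [0.128, 0.632, 0.744, 0.175]
ft_force: [4.8, 2.1, 2.7]
grip_width: 0.0631
finger_force: 66.7
t 14.07 d [-0.0001 -0.0006 -0.0051] rv [ 0.0006 -0.0008 -0.001 ]
[ 1.39396967  5.7173758  -0.2757929 ] [-0.78864259  0.23601294  0.03692777]
```

```bash
python3 jog.py '[[0,0.0012,0,0,0,0,0],[0,0,0,0,0,0,0],[0,0,0,0,0,0,0],[0,0,0,0,0,0,0]]'
python3 - <<'E'
from h import *
g,Rt=ring_goal(.0);delta(g,Rt);o=manip.observe();r=rot(o["ee_rot"]).inv();print(r.apply(o["ft_force"]),r.apply(o["ft_torque"]))
E
```

```text
t: 14.4
position: [0.5862, -0.0186, 0.1369]
ee_rot: [0.127, 0.632, 0.744, 0.174]
ft_force: [2.7, 1.7, 3.0]
grip_width: 0.0632
finger_force: 66.7
t 14.4 d [-0.0002 -0.0007 -0.0055] rv [-0.0016 -0.0011 -0.001 ]
[ 1.35658768  3.94120382 -1.46615877] [-0.43407289  0.16467258  0.02419689]
```

```bash
python3 jog.py '[[0,0.0015,0,0,0,0,0],[0,0.0015,0,0,0,0,0],[0,0,0,0,0,0,0],[0,0,0,0,0,0,0],[0,0,0,0,0,0,0]]'
python3 - <<'E'
from h import *
g,Rt=ring_goal(.0);delta(g,Rt);o=manip.observe();r=rot(o["ee_rot"]).inv();print(r.apply(o["ft_force"]),r.apply(o["ft_torque"]))
E
```

```text
t: 14.82
position: [0.5882, -0.0181, 0.1372]
ee_rot: [0.126, 0.632, 0.744, 0.174]
ft_force: [-0.0, 0.3, -0.3]
grip_width: 0.0634
finger_force: 66.5
t 14.82 d [-0.0003 -0.0027 -0.0061] rv [-0.0036 -0.0015 -0.001 ]
[ 0.25515139 -0.11798793  0.26336932] [ 0.27510888  0.00880524 -0.03086203]
```

```bash
python3 jog.py '[[0,0,0.0015,0,0,0,0],[0,0,0.0015,0,0,0,0],[0,0,0,0,0,0,0],[0,0,0,0,0,0,0]]'
python3 - <<'E'
from h import *
g,Rt=ring_goal(.0);delta(g,Rt);o=manip.observe();r=rot(o["ee_rot"]).inv();print(r.apply(o["ft_force"]),r.apply(o["ft_torque"]))
E
```

```text
t: 15.15
position: [0.59, -0.0179, 0.1352]
ee_rot: [0.127, 0.632, 0.744, 0.174]
ft_force: [-1.0, -0.1, -1.2]
grip_width: 0.0635
finger_force: 66.5
t 15.15 d [-0.0002 -0.0035 -0.0087] rv [-0.0021 -0.0013 -0.0009]
[-0.01485195 -1.41120671  0.67290653] [ 0.31246783  0.01106308 -0.05179745]
```

```bash
python3 jog.py '[[0,-0.0006,0.0015,0,0,0,0],[0,0,0.0015,0,0,0,0],[0,0,0,0,0,0,0],[0,0,0,0,0,0,0]]'
python3 - <<'E'
from h import *
g,Rt=ring_goal(.0);delta(g,Rt);o=manip.observe();r=rot(o["ee_rot"]).inv();print(r.apply(o["ft_force"]),r.apply(o["ft_torque"]))
E
```

```text
t: 15.48
position: [0.5908, -0.0177, 0.1324]
ee_rot: [0.127, 0.632, 0.744, 0.174]
ft_force: [0.2, 0.9, -1.0]
grip_width: 0.0636
finger_force: 66.5
t 15.48 d [-0.0002 -0.0031 -0.0116] rv [-0.0016 -0.0011 -0.0009]
[ 0.86670459 -0.12559492  1.04726743] [ 0.30529127 -0.02792945 -0.00761993]
```

```bash
python3 jog.py '[[0,0,0.001,0,0,0,0],[0,0,0.001,0,0,0,0],[0,0,0.001,0,0,0,0],[0,0,0,0,0,0,0],[0,0,0,0,0,0,0]]'
python3 - <<'E'
from h import *
g,Rt=ring_goal(.0);delta(g,Rt);o=manip.observe();r=rot(o["ee_rot"]).inv();print(r.apply(o["ft_force"]),r.apply(o["ft_torque"]))
E
```

```text
t: 15.9
position: [0.5922, -0.0174, 0.1302]
ee_rot: [0.127, 0.632, 0.744, 0.174]
ft_force: [-4.1, -0.2, 3.1]
grip_width: 0.0632
finger_force: 67.1
t 15.9 d [-0.0001 -0.0035 -0.0142] rv [-0.0012 -0.001  -0.0008]
[ 0.59544004 -2.37799002 -4.50707588] [ 0.48412427  0.03502391 -0.01414751]
```

```bash
python3 jog.py '[[0,0,0.0005,0,0,0.1,0],[0,0,0,0,0,0.1,0],[0,0,0,0,0,0.1,0],[0,0,0,0,0,0.1,0],[0,0,0,0,0,0.1,0],[0,0,0,0,0,0,0],[0,0,0,0,0,0,0]]'
cat > st.py <<'E'
from h import *
import sys
a,Rt=jar(MOUTH,YAW);o=manip.observe();r=rot(o["ee_rot"]);v=(Rt.inv()*r).as_rotvec()
c=o["position"]+r.apply([.0013,.0006,.0268])-MOUTH;M=Rt.as_matrix();q=M.T@c
print("t",round(o["t"],2),"ring in jar frame x,y",(q[:2]*1000).round(1),"h",(-q[2]*1000).round(1),"turn",np.degrees(v[2]).round(1),"tilt",v[:2].round(3),"j6",o["joint_positions"][5].round(2))
print("tool F",r.inv().apply(o["ft_force"]).round(1),"T",r.inv().apply(o["ft_torque"]).round(2),"grip",o["grip_width"].round(4))
E
python3 st.py
```

```text
t: 16.48
position: [0.592, -0.0171, 0.1294]
ee_rot: [0.079, 0.797, 0.565, 0.2]
ft_force: [-5.1, 0.0, 3.8]
grip_width: 0.0631
finger_force: 67.2
t 16.48 ring in jar frame x,y [3.5 0.2] h -14.8 turn -57.2 tilt [ 0.003 -0.001] j6 -0.04Traceback (most recent call last):
  File "st.py", line 6, in <module>
    print("tool F",r.inv().apply(o["ft_force"]).round(1),"T",r.inv().apply(o["ft_torque"]).round(2),"grip",o["grip_width"].round(4))
                                                                                                           ^^^^^^^^^^^^^^^^^^^^^
AttributeError: 'float' object has no attribute 'round'
```

```bash
sed -i 's/o\["grip_width"\].round(4)/o["grip_width"]/' st.py; python3 jog.py '[[-0.0006,-0.001,0,0,0,0.1,0],[0,0,0,0,0,0.1,0],[0,0,0,0,0,0.1,0],[0,0,0,0,0,0.1,0],[0,0,0,0,0,0,0],[0,0,0,0,0,0,0]]' | tail -1
python3 st.py
```

```text
finger_force: 67.2
t 16.98 ring in jar frame x,y [2.7 0.7] h -14.8 turn -34.3 tilt [ 0.002 -0.001] j6 0.36
tool F [-0.9 -3.  -6.1] T [ 0.68 -0.28  0.14] grip 0.06343344436745714
```

```bash
python3 jog.py '[[0,-0.0006,0,0,0,0.1,0],[0,0,0,0,0,0.1,0],[0,0,0,0,0,0.1,0],[0,0,0,0,0,0.1,0],[0,0,0,0,0,0,0],[0,0,0,0,0,0,0]]' | tail -1
python3 st.py
```

```text
finger_force: 69.0
t 17.48 ring in jar frame x,y [-2.4  0.5] h -15.6 turn -11.8 tilt [ 0.004 -0.013] j6 0.76
tool F [-14.9  -3.  -18.4] T [ 0.87 -2.65 -1.37] grip 0.06308000167333477
```

```bash
python3 jog.py '[[0,0,0,0,0,-0.1,0],[0,0,0,0,0,-0.05,0],[0,0,0,0,0,0,0],[0,0,0,0,0,0,0]]' | tail -1
python3 st.py
```

```text
finger_force: 67.1
t 17.82 ring in jar frame x,y [-1.1  0.5] h -16.0 turn -20.1 tilt [ 0.004 -0.008] j6 0.61
tool F [-9.5 -3.1 -8. ] T [ 0.58 -1.67 -0.05] grip 0.06341419435281469
```

```bash
python3 jog.py '[[0,0,0,0,0,0,0.08],[0,0,0,0,0,0,0.08],[0,0,0,0,0,0,0.08],[0,0,0,0,0,0,0.08]]' | tail -1
python3 st.py
```

```text
finger_force: 0.0
t 18.15 ring in jar frame x,y [3. 1.] h -14.8 turn -20.0 tilt [ 0.001 -0.   ] j6 0.61
tool F [-0.5 -0.4 -0.3] T [ 0.06 -0.17 -0.01] grip 0.08028026141690367
```

```bash
python3 jog.py '[[0,0,0,0,0,0,0.085],[0,0,-0.02,0,0,0,0.085],[0,0,-0.04,0,0,0,0.085],[0,0,-0.04,0,0,0,0.085],[0,0,0,0,0,0,0.085],[0,0,0,0,0,0,0.085],[0,0,0,0,0,0,0.085]]' | tail -1
python3 st.py
python3 - <<'E'
from h import *
from scipy.ndimage import map_coordinates
i=wrist("pics/w11.png");im=cv2.imread("pics/w11.png").astype(float);sat=(im.max(2)-im.min(2))/np.maximum(im.max(2),1);v=im.max(2)
a,Rt=jar(MOUTH,YAW);M=Rt.as_matrix();c=MOUTH+a*.0035;print("pred centre px",proj("w",c,i))
g=im.mean(2)
for t in range(0,360,30):
    d=M[:,0]*np.cos(np.radians(t))+M[:,1]*np.sin(np.radians(t));row=[]
    for r in np.arange(.010,.046,.001):
        u=proj("w",c+r*d,i);row.append((int(map_coordinates(v,[[u[1]],[u[0]]],order=1)[0]),int(100*map_coordinates(sat,[[u[1]],[u[0]]],order=1)[0])))
    print(t," ".join(f"{x}/{y}" for x,y in row))
E
```

```text
finger_force: 0.0
t 18.73 ring in jar frame x,y [2.8 1. ] h 85.4 turn -20.0 tilt [ 0.001 -0.   ] j6 0.62
tool F [-0.1 -0.1  0.6] T [ 0.07 -0.15 -0.02] grip 0.0847846301019202
pred centre px [255.02209786 194.02498102]
0 78/2 105/2 130/2 133/2 134/2 133/2 133/2 130/2 115/3 86/5 64/5 93/3 123/2 126/2 127/3 128/3 129/2 131/3 132/2 132/2 134/2 136/2 135/2 129/3 126/3 129/2 89/2 72/1 73/2 103/15 146/30 171/38 175/39 173/39 172/40 173/39
30 80/2 100/2 121/2 128/3 113/3 97/5 106/4 130/3 133/2 122/2 107/1 122/2 125/2 125/2 127/2 129/2 130/2 131/3 131/3 133/2 134/2 135/2 131/2 129/2 125/2 105/7 124/31 158/39 164/40 166/39 170/40 173/39 171/40 163/40 154/40 144/42
60 126/2 129/2 130/2 124/2 106/4 97/5 112/3 121/2 107/2 109/2 124/2 125/2 126/3 127/2 128/3 129/3 129/2 130/2 132/3 133/3 132/2 128/3 127/2 132/12 155/42 173/58 175/59 176/60 175/59 175/60 176/59 175/59 175/60 175/60 175/60 175/59
90 129/2 129/3 127/2 117/3 94/5 96/5 104/2 94/3 120/2 126/3 125/3 125/2 126/2 128/3 129/3 129/3 130/2 131/2 132/2 130/2 127/2 125/4 142/28 169/54 177/59 177/59 177/59 177/59 177/59 176/59 175/59 176/60 176/
[... 1158 characters left out ...]
89/39 189/39 186/39 185/39
270 127/2 127/2 128/2 126/2 103/3 80/6 89/4 116/3 109/3 99/4 121/2 128/2 126/3 126/2 126/2 127/3 127/2 127/2 129/2 130/2 130/2 129/2 125/2 125/6 143/29 152/39 140/40 148/39 179/39 188/39 185/39 171/40 147/43 153/55 172/59 175/60
300 130/3 130/2 130/2 129/3 112/3 85/6 84/5 113/3 127/2 126/2 119/2 123/2 127/2 125/2 126/2 127/2 128/3 129/3 130/3 130/3 131/2 132/2 130/2 127/2 126/2 103/1 96/16 151/37 174/39 175/39 169/39 156/39 137/39 160/40 182/39 189/39
330 67/2 87/2 120/2 129/3 118/3 87/5 89/6 116/3 130/2 126/3 115/2 102/2 121/2 125/2 126/3 127/2 129/2 130/3 131/3 131/3 132/2 134/2 135/2 132/3 130/3 130/3 92/2 66/1 66/2 79/6 112/17 139/26 166/36 173/39 171/39 170/40
```

```bash
python3 jog.py '[[0.0019,-0.0013,0.035,0,0,0,0.085],[0,0,0.035,0,0,0,0.085],[0,0,0.02,0,0,0,0.085],[0,0,0.009,0,0,0,0.085],[0,0,0,0,0,0,0.085],[0,0,0,0,0,0,0.085],[0,0,0,0,0,0,0],[0,0,0,0,0,0,0],[0,0,0,0,0,0,0],[0,0,0,0,0,0,0]]' | tail -2
python3 st.py
```

```text
grip_width: 0.0627
finger_force: 63.6
t 19.62 ring in jar frame x,y [ 5.2 -0.7] h -12.2 turn -20.0 tilt [0.    0.001] j6 0.62
tool F [-1.  -1.8 -6.3] T [ 0.49 -0.3   0.01] grip 0.06268763764303249
```

```bash
python3 jog.py '[[0,0,0,0,0,0.06,0],[0,0,0,0,0,0.06,0],[0,0,0,0,0,0,0],[0,0,0,0,0,0,0]]' | tail -1
python3 st.py;  python3 jog.py '[[0,0,0,0,0,0.06,0],[0,0,0,0,0,0.06,0],[0,0,0,0,0,0,0],[0,0,0,0,0,0,0]]' | tail -1
python3 st.py
```

```text
finger_force: 64.2
t 19.95 ring in jar frame x,y [ 3.9 -0.7] h -12.5 turn -13.4 tilt [ 0.001 -0.002] j6 0.74
tool F [ -3.9  -3.5 -10. ] T [ 0.61 -0.89 -0.98] grip 0.06271006051215045
finger_force: 64.1
t 20.28 ring in jar frame x,y [ 4.7 -0.5] h -12.5 turn -6.4 tilt [ 0. -0.] j6 0.86
tool F [-2.8 -2.1 -7.5] T [ 0.44 -0.55 -0.71] grip 0.06260800780253044
```

```bash
cat > cmp.py <<'E'
from h import *
from pickle import load
import sys
def polar(f,rs):
    I=load(open(f+".pkl","rb"));im=cv2.imread(f).mean(2).astype(np.float32)
    th=np.radians(np.arange(-60,60,.5));K,V=P("w",I)
    # camera fixed in tool: rectify in tool frame around ring top (tool z .0068+)
    o=I["tool"];r=rot(o["ee_rot"]);uv=np.array([[proj("w",o["position"]+r.apply([q*np.cos(t)+OX,q*np.sin(t)+OY,.0053]),I) for t in th] for q in rs],np.float32)
    return cv2.remap(im,uv[...,0],uv[...,1],cv2.INTER_LINEAR)
OX,OY=0,0
def shift(a,b):
    a=a[:,40:-40]-cv2.blur(a[:,40:-40],(31,1));best=[]
    for s in range(-40,41):
        c=b[:,40+s:b.shape[1]-40+s];c=c-cv2.blur(c,(31,1));best.append(np.corrcoef(a.ravel(),c.ravel())[0,1])
    k=int(np.argmax(best));return (k-40)*.5,round(best[k],2),round(best[40],2)
def snap(f):
    import pickle
    o=manip.observe();wrist(f);I=load(open(f+".pkl","rb"));I["tool"]=o;pickle.dump(I,open(f+".pkl","wb"))
E
python3 -c "
from cmp import *
snap('pics/w12.png')"
python3 jog.py '[[0,0,0,0,0,0.05,0],[0,0,0,0,0,0.05,0],[0,0,0,0,0,0.05,0],[0,0,0,0,0,0,0],[0,0,0,0,0,0,0]]' | tail -1
python3 st.py; python3 - <<'E'
from cmp import *
snap('pics/w13.png')
rs=np.arange(.020,.031,.001)
print(shift(polar('pics/w12.png',rs),polar('pics/w13.png',rs)))
E
```

```text
finger_force: 68.3
t 20.75 ring in jar frame x,y [ 1.3 -0.3] h -13.0 turn 1.9 tilt [ 0.    -0.008] j6 1.0
tool F [-12.3  -0.6 -18. ] T [ 0.2  -2.14 -1.38] grip 0.06260902897467677
(16.5, np.float64(0.22), np.float64(-0.0))
```

```bash
python3 - <<'E'
from cmp import *
from scipy.signal import find_peaks
for f in('w12','w13'):
    for rs in((.0215,.0235),(.026,.028),(.0285,.0305)):
        p=polar(f'pics/{f}.png',np.arange(*rs,.0005));m=p.mean(0);m=m-cv2.blur(m[None],(41,1))[0];k,pr=find_peaks(-m,prominence=4);print(f,rs,[(round(-60+.5*i,1),int(q)) for i,q in zip(k,pr['prominences'])])
E
```

```text
w12 (0.0215, 0.0235) [(np.float64(-17.5), 4), (np.float64(56.0), 6)]
w12 (0.026, 0.028) [(np.float64(-53.0), 23), (np.float64(-24.5), 13), (np.float64(3.0), 7), (np.float64(29.5), 6), (np.float64(57.0), 9)]
w12 (0.0285, 0.0305) [(np.float64(-53.5), 38), (np.float64(-38.5), 6), (np.float64(-24.5), 50), (np.float64(-11.0), 4), (np.float64(2.5), 39), (np.float64(16.5), 4), (np.float64(29.5), 36), (np.float64(41.5), 4), (np.float64(57.0), 42)]
w13 (0.0215, 0.0235) [(np.float64(-46.5), 12), (np.float64(-29.0), 8), (np.float64(-18.0), 29), (np.float64(-10.5), 14), (np.float64(-1.0), 35), (np.float64(17.0), 17), (np.float64(33.5), 23), (np.float64(43.5), 11)]
w13 (0.026, 0.028) [(np.float64(-54.5), 6), (np.float64(-22.5), 11)]
w13 (0.0285, 0.0305) [(np.float64(-54.5), 31), (np.float64(-28.5), 7), (np.float64(45.5), 11)]
```

```bash
python3 - <<'E'
import cmp
from cmp import *
from scipy.signal import find_peaks
for f in('w12','w13'):
  best=[]
  for ox in np.arange(-.004,.0075,.0005):
    for oy in(-.002,-.001,0,.001,.002):
      cmp.OX,cmp.OY=ox,oy;p=polar(f'pics/{f}.png',np.arange(.0285,.0305,.0005));m=p.mean(0);m=m-cv2.blur(m[None],(41,1))[0];k,pr=find_peaks(-m,prominence=15)
      d=np.diff(k)*.5
      if len(k)>=4:best.append((d.std()/ (pr['prominences'].mean()),round(ox*1e3,1),oy*1e3,(-60+.5*k).tolist(),pr['prominences'].astype(int).tolist()))
  best.sort(key=lambda b:b[0]);print(f);[print(b[1:]) for b in best[:5]]
E
```

```text
w12
(np.float64(0.5), 2.0, [-56.0, -28.5, -1.0, 26.5], [34, 40, 46, 42])
(np.float64(1.0), 1.0, [-56.0, -27.5, 0.5, 29.0, 57.5], [37, 55, 45, 43, 16])
(np.float64(1.5), 1.0, [-57.0, -28.0, 0.5, 29.5], [35, 51, 46, 39])
(np.float64(1.5), 0.0, [-55.5, -26.5, 2.5, 31.0], [16, 41, 46, 45])
(np.float64(2.0), 1.0, [-57.5, -28.5, 0.5, 30.0], [25, 44, 40, 30])
w13
(np.float64(4.0), 0.0, [-33.0, -5.0, 23.5, 51.5], [45, 49, 47, 56])
(np.float64(3.5), 0.0, [-32.5, -4.5, 23.0, 51.0], [48, 47, 44, 55])
(np.float64(2.5), 0.0, [-31.0, -4.0, 22.5, 49.5], [38, 33, 29, 46])
(np.float64(4.5), -1.0, [-32.0, -3.0, 25.5, 53.5], [25, 47, 47, 55])
(np.float64(3.5), -1.0, [-30.5, -2.5, 25.0, 52.0], [44, 49, 37, 43])
```

```bash
python3 jog.py '[[0,0,0,0,0,-0.08,0],[0,0,0,0,0,-0.06,0],[0,0,0,0,0,0,0],[0,0,0,0,0,0,0]]' | tail -1
python3 st.py;  python3 jog.py '[[0,0,-0.001,0,0,0,0],[0,0,-0.001,0,0,0,0],[0,0,-0.001,0,0,0,0],[0,0,0,0,0,0,0],[0,0,0,0,0,0,0]]' | tail -1
python3 st.py
```

```text
finger_force: 67.5
t 21.13 ring in jar frame x,y [ 2.4 -0.4] h -13.0 turn -5.8 tilt [ 0.001 -0.005] j6 0.87
tool F [ -8.2  -1.2 -13.9] T [ 0.33 -1.62 -0.07] grip 0.062301557770259045
finger_force: 68.1
t 21.55 ring in jar frame x,y [ 2.3 -0.5] h -11.5 turn -5.7 tilt [ 0.001 -0.004] j6 0.87
tool F [-5.   3.7  3.8] T [-0.27 -0.98 -0.02] grip 0.06226167384148819
```

```bash
python3 jog.py '[[0,0,-0.001,0,0,0,0],[0,0,-0.001,0,0,0,0],[0,0,0,0,0,0,0],[0,0,0,0,0,0,0]]' | tail -1
python3 st.py
```

```text
finger_force: 71.8
t 21.88 ring in jar frame x,y [ 2.  -0.5] h -11.0 turn -5.7 tilt [ 0.001 -0.003] j6 0.87
tool F [ 0.2  6.  18.4] T [-0.85 -0.18 -0.27] grip 0.062277202391821204
```

```bash
python3 jog.py '[[0,0,0.005,0,0,0,0],[0,0,0,0,0,0,0.085],[0,0,0,0,0,0,0.085],[0,0,0,0,0,0,0.085],[0,0,0,0,0,-0.12,0.085],[0,0,0,0,0,-0.12,0.085],[0,0,0,0,0,-0.12,0.085],[0,0,0,0,0,0,0.085],[0,0,0,0,0,0,0.085]]' | tail -1
python3 st.py
python3 - <<'E'
import cmp
from cmp import *
snap('pics/w14.png')
# ring centre in tool frame from dark outline: saturation edge of the top face (z=.0053 in tool)
I=load(open('pics/w14.png.pkl','rb'));im=cv2.imread('pics/w14.png').astype(np.float32);o=I["tool"];r=rot(o["ee_rot"])
from scipy.signal import find_peaks
best=[]
for ox in np.arange(-.003,.006,.0005):
  for oy in np.arange(-.003,.0035,.0005):
      cmp.OX,cmp.OY=ox,oy;p=polar('pics/w14.png',np.arange(.0285,.0305,.0005));m=p.mean(0);m=m-cv2.blur(m[None],(41,1))[0];k,pr=find_peaks(-m,prominence=15);d=np.diff(k)*.5
      if len(k)>=4:best.append((abs(d-30).max()/pr['prominences'].mean(),round(ox*1e3,1),round(oy*1e3,1),(-60+.5*k).tolist(),pr['prominences'].astype(int).tolist()))
best.sort(key=lambda b:b[0]);[print(b[1:]) for b in best[:4]]
E
```

```text
finger_force: 0.0
t 22.63 ring in jar frame x,y [ 4.7 -1.2] h -13.5 turn -26.1 tilt [0.001 0.   ] j6 0.51
tool F [ 0.4 -0.1  0. ] T [ 0.09 -0.17  0.01] grip 0.08481425593500766
(np.float64(2.0), np.float64(1.0), [-44.5, -15.0, 15.0, 44.5], [32, 36, 37, 24])
(np.float64(2.0), np.float64(1.5), [-45.5, -16.0, 13.5, 44.0], [37, 39, 34, 15])
(np.float64(1.5), np.float64(0.5), [-43.0, -14.0, 15.5, 44.5], [32, 43, 50, 42])
(np.float64(1.5), np.float64(1.0), [-44.0, -15.0, 14.5, 44.0], [38, 44, 47, 33])
```

```bash
python3 jog.py '[[-0.0007,0,0.002,0,0,0,0.085],[0,0,0,0,0,0,0],[0,0,0,0,0,0,0],[0,0,0,0,0,0,0],[0,0,-0.001,0,0,0,0],[0,0,0,0,0,0,0],[0,0,0,0,0,0,0]]' | tail -1
python3 st.py
python3 jog.py '[[0,0,0,0,0,-0.1,0],[0,0,0,0,0,-0.1,0],[0,0,0,0,0,0,0],[0,0,0,0,0,0,0]]' | tail -1
python3 st.py
python3 jog.py '[[0,0,0,0,0,-0.1,0],[0,0,0,0,0,-0.1,0],[0,0,0,0,0,0,0],[0,0,0,0,0,0,0]]' | tail -1
python3 st.py
```

```text
finger_force: 67.3
t 23.27 ring in jar frame x,y [ 3.  -0.7] h -15.0 turn -26.3 tilt [ 0.001 -0.001] j6 0.51
tool F [-1.   0.3 -1.3] T [-0.09 -0.35  0.02] grip 0.06308051084132493
finger_force: 67.6
t 23.6 ring in jar frame x,y [ 2.9 -1.2] h -14.9 turn -37.6 tilt [ 0.002 -0.001] j6 0.31
tool F [-2.2 -1.7 -2.9] T [ 0.27 -0.51 -0.17] grip 0.06348165905178912
finger_force: 67.8
t 23.93 ring in jar frame x,y [ 3.1 -1.2] h -14.8 turn -49.0 tilt [ 0.001 -0.001] j6 0.11
tool F [-2.4 -1.6 -5.1] T [ 0.28 -0.59 -0.05] grip 0.06322107186436247
```

```bash
for k in 1 2 3; do python3 jog.py '[[0,0,0,0,0,0.07,0],[0,0,0,0,0,0.07,0],[0,0,0,0,0,0,0],[0,0,0,0,0,0,0]]' | tail -1 >/dev/null; python3 st.py; done
```

```text
t 24.27 ring in jar frame x,y [ 3.4 -0.7] h -14.8 turn -41.2 tilt [ 0.    -0.001] j6 0.25
tool F [-4.1  1.4 -4.1] T [-0.06 -0.76  0.15] grip 0.06313243284503235
t 24.6 ring in jar frame x,y [ 3.3 -0.8] h -14.9 turn -33.3 tilt [ 0.001 -0.001] j6 0.38
tool F [-3.5  1.6 -2.2] T [-0.27 -0.69  0.11] grip 0.06360585890144058
t 24.93 ring in jar frame x,y [ 3.1 -0.6] h -15.0 turn -25.3 tilt [ 0.001 -0.001] j6 0.52
tool F [-2.3  2.  -1. ] T [-0.51 -0.72  0.12] grip 0.06314261071783825
```

```bash
for k in 1 2 3; do python3 jog.py '[[0,0,0,0,0,0.05,0],[0,0,0,0,0,0.05,0],[0,0,0,0,0,0,0],[0,0,0,0,0,0,0]]' | tail -1 >/dev/null; python3 st.py; done
```

```text
t 25.27 ring in jar frame x,y [ 2.2 -0.6] h -15.1 turn -19.8 tilt [ 0.001 -0.004] j6 0.62
tool F [-5.   0.9 -4.2] T [-0.29 -1.02 -1.11] grip 0.06322785089836214
t 25.6 ring in jar frame x,y [ 2.5 -0.9] h -15.1 turn -14.0 tilt [ 0.001 -0.003] j6 0.72
tool F [-3.   0.1 -2.4] T [-0.27 -0.72 -1.25] grip 0.06299736543440049
t 25.93 ring in jar frame x,y [ 4.2 -0.7] h -14.7 turn -8.2 tilt [0.001 0.001] j6 0.82
tool F [ 3.8 -0.2  1.8] T [ 0.07  0.43 -1.54] grip 0.06315070656176097
```

```bash
python3 jog.py '[[0,0,0,0,0,-0.07,0],[0,0,0,0,0,0,0],[0,0,0,0,0,0,0]]' | tail -1 >/dev/null; python3 st.py; python3 jog.py '[[0,0,-0.001,0,0,0,0],[0,0,-0.001,0,0,0,0],[0,0,-0.0015,0,0,0,0],[0,0,0,0,0,0,0],[0,0,0,0,0,0,0]]' | tail -1 >/dev/null; python3 st.py
```

```text
t 26.18 ring in jar frame x,y [ 3.8 -0.9] h -14.8 turn -11.8 tilt [0.002 0.001] j6 0.76
tool F [ 4.5 -1.4  0.6] T [ 0.15  0.47 -0.19] grip 0.06313650440581209
t 26.6 ring in jar frame x,y [ 3.5 -1. ] h -14.1 turn -11.7 tilt [0.001 0.004] j6 0.76
tool F [15.5  4.5 33.7] T [-0.87  2.47 -0.24] grip 0.06347223967425578
```

```bash
python3 jog.py '[[0,0,0.002,0,0,0,0],[0,0,0.0015,0,0,0,0],[0,0,0,0,0,0.06,0],[0,0,0,0,0,0.06,0],[0,0,0,0,0,0.04,0],[0,0,0,0,0,0,0],[0,0,0,0,0,0,0]]' | tail -1 >/dev/null; python3 st.py
python3 jog.py '[[0,0,0,0,0,0,0.085],[0,0,0,0,0,0,0.085],[0,0,0,0,0,0,0.085],[0,0,-0.02,0,0,0,0.085],[0,0,-0.04,0,0,0,0.085],[0,0,-0.04,0,0,0,0.085],[0,0,0,0,0,0,0.085],[0,0,0,0,0,0,0.085]]' | tail -1; python3 st.py
python3 - <<'E'
from cmp import *
snap("pics/w15.png");im=cv2.imread("pics/w15.png").astype(float);I=load(open("pics/w15.png.pkl","rb"))
sat=(im.max(2)-im.min(2))/np.maximum(im.max(2),1);a,Rt=jar(MOUTH,YAW);M=Rt.as_matrix()
from scipy.optimize import least_squares
# ring-top outline, sides and -x only (wall hidden there)
c=MOUTH+a*.0035+M[:,0]*.0025;pts=[]
for t in range(70,291,10):
    d=M[:,0]*np.cos(np.radians(t))+M[:,1]*np.sin(np.radians(t))
    for r in np.arange(.026,.040,.0002):
        u=proj("w",c+r*d,I)
        if cv2.getRectSubPix(sat.astype(np.float32),(1,1),tuple(map(float,u)))[0,0]>.12: pts.append(r*1000*np.array([np.cos(np.radians(t)),np.sin(np.radians(t))]));break
p=np.array(pts);s=least_squares(lambda q:np.hypot(*(p-q[:2]).T)-q[2],[0,0,32],loss="soft_l1");print(s.x.round(2),len(p),np.abs(s.fun).mean().round(2))
E
```

```text
t 27.18 ring in jar frame x,y [ 0.9 -0.5] h -14.8 turn -3.0 tilt [ 0.002 -0.007] j6 0.91
tool F [-5.6 -1.  -9.4] T [ 0.21 -1.1  -1.02] grip 0.06258262425314219
finger_force: 0.0
t 27.85 ring in jar frame x,y [5.9 0.8] h 88.4 turn -2.8 tilt [-0.002  0.005] j6 0.93
tool F [-0.  -0.5  0.4] T [ 0.03 -0.16  0.02] grip 0.085141387408582
[-1.15 -0.6  32.69] 23 0.15
```

```bash
python3 -c "
from station import manip
print(manip.close_job())"
```

```text
the job is handed in; nothing more can be done
None
```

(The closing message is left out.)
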